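# Restock a spring-pusher shelf tray

## Task

First take the blue-banded carton out of the spring-pusher tray and put it in the wooden returns box. Then push the red sprung pusher back and slip every copper-banded carton from the counter into the gap in front of it, one at a time, so that they all stand upright in one row with the one already there, square in the channel between the front stop and the pusher. When the tray is stocked, press the plunger of the counter bell right down to its stop and let it go; leave the green-banded carton and the barware and other things on the counter where they are.

Things in the scene. Friction and masses are not known exactly. Their poses are not given: they have to be found in the camera images.
- tray: Shelf tray, fixed, place and yaw vary. Origin: counter level, centreline, inner face of the 45 mm high clear front stop. x runs from the stop to the back, y left, z up. Channel floor at z 6 mm, 284 mm long; side guides up to 26 mm, 67 mm apart (80 outside). Cartons stand in one row, 40 mm depth along x, first against the stop, red pusher behind the last. At the start: two.
- pusher (a joint): Red sprung pusher plate sliding along the tray: metres pushed back (tray +x) from its foremost place, 0 to 0.240. A spring drives it forward, 2.5 N at 0 to 4.9 N at 0.240, damped (back within about a second), keeping the row against the front stop. It does not stay back when let go.
- pusher_face (a point): Centre of the plate's front face, 58 mm above the counter; axes as the tray's; its x in the tray frame is 0.003 + joint. Plate 44 mm wide, 8 thick, from 8 to 108 mm above the counter: 22 mm higher than the cartons in the tray (tops at 86 mm), so it can be pushed back there, e.g. by the back of a carton held above the row, then lowered into the gap.
- kept: Copper-banded black carton, already in the tray at the start, in front of or behind the blue one. 40 (its x, depth) x 60 (its y, width) x 80 mm (its z, height), about 100 g, bottom-heavy, rigid, standing; front and back alike. Origin: centre of its underside. Top face has the band's colour.
- stray: Blue-banded black carton, the one that does not belong, in the tray at the start. 40 (its x, depth) x 60 (its y, width) x 80 mm (its z, height), about 100 g, bottom-heavy, rigid, standing; front and back alike. Origin: centre of its underside. Top face has the band's colour.
- stock_a: Copper-banded black carton, new stock standing on the counter to one side; two to four of the four are present. 40 (its x, depth) x 60 (its y, width) x 80 mm (its z, height), about 100 g, bottom-heavy, rigid, standing; front and back alike. Origin: centre of its underside. Top face has the band's colour.
- stock_b: Copper-banded black carton, new stock standing on the counter to one side; two to four of the four are present. 40 (its x, depth) x 60 (its y, width) x 80 mm (its z, height), about 100 g, bottom-heavy, rigid, standing; front and back alike. Origin: centre of its underside. Top face has the band's colour.
- stock_c: Copper-banded black carton, new stock standing on the counter to one side; two to four of the four are present. 40 (its x, depth) x 60 (its y, width) x 80 mm (its z, height), about 100 g, bottom-heavy, rigid, standing; front and back alike. Origin: centre of its underside. Top face has the band's colour.
- stock_d: Copper-banded black carton, new stock standing on the counter to one side; two to four of the four are present. 40 (its x, depth) x 60 (its y, width) x 80 mm (its z, height), about 100 g, bottom-heavy, rigid, standing; front and back alike. Origin: centre of its underside. Top face has the band's colour.
- green_carton: Green-banded black carton, standing among the new stock; not part of the job, leave it alone. 40 (its x, depth) x 60 (its y, width) x 80 mm (its z, height), about 100 g, bottom-heavy, rigid, standing; front and back alike. Origin: centre of its underside. Top face has the band's colour.
- returns: Returns box: loose open wooden box, 0.6 kg, outside 160 (x) x 200 (y) x 45 mm high, walls and floor 5 mm. Origin: centre of its underside.
- bell: Counter bell, fixed: steel dome on a black base of 90 mm diameter, 48 mm high without its plunger. Origin: centre of its underside.
- plunger (a joint): Bell plunger: metres pressed down, 0 (up) to 0.009 (at its stop). Spring: 1.8 N at the top, 4.5 N at the stop; it comes back up by itself.
- plunger_top (a point): Centre of the top of the brass plunger button (22 mm across) on the bell; 66 mm above the counter when up.
- shaker: Steel cocktail shaker, 76 mm across, 150 mm high. Origin: centre of its underside. Bystander.
- mug: Copper mug, 80 mm across, 85 mm high, handle towards its +y. Origin: centre of its underside. Bystander.
- bitters: Amber bottle with black cap, 48 mm across, 130 mm high. Origin: centre of its underside. Bystander.
- label_roll: Roll of paper labels, a ring 60 mm across, 25 mm high. Origin: centre of its underside. Bystander.
- jigger: Copper jigger, 44 mm across, 70 mm high. Origin: centre of its underside. Bystander.
There are look-alikes about, which are no part of the job. Leave any turquoise or yellow look-alike of the stray alone.

How it is judged (in metres and radians):
On the way, in this order (a step that is already met when the one before it is completed fails the run):
1. the blue-banded carton is in the returns box (x of stray in the frame of returns between -0.08 and 0.08 m and y of stray in the frame of returns between -0.1 and 0.1 m and z of stray in the frame of returns between 0 and 0.045 m and linear speed of stray below 0.02 m/s), for 0.2 s.
2. every copper-banded carton stands in the tray, in front of the pusher, let go (x of kept in the frame of tray between 0.012 and 0.21 m and y of kept in the frame of tray between -0.008 and 0.008 m and z of kept in the frame of tray between 0 and 0.012 m and x of each of kept, stock_a, stock_b, stock_c, stock_d in the frame of pusher_face below 0 m and angle between each of kept, stock_a, stock_b, stock_c, stock_d's own z axis and vertical below 0.1 rad and angle between the x axis of each of kept, stock_a, stock_b, stock_c, stock_d and the x axis of tray, either way round below 0.15 rad and x of stock_a in the frame of tray between 0.012 and 0.21 m and y of stock_a in the frame of tray between -0.008 and 0.008 m and z of stock_a in the frame of tray between 0 and 0.012 m and x of stock_b in the frame of tray between 0.012 and 0.21 m and y of stock_b in the frame of tray between -0.008 and 0.008 m and z of stock_b in the frame of tray between 0 and 0.012 m and x of stock_c in the frame of tray between 0.012 and 0.21 m and y of stock_c in the frame of tray between -0.008 and 0.008 m and z of stock_c in the frame of tray between 0 and 0.012 m and x of stock_d in the frame of tray between 0.012 and 0.21 m and y of stock_d in the frame of tray between -0.008 and 0.008 m and z of stock_d in the frame of tray between 0 and 0.012 m and contact force between the fingers and stock_a below 0.1 N and contact force between the fingers and stock_b below 0.1 N and contact force between the fingers and stock_c below 0.1 N and contact force between the fingers and stock_d below 0.1 N), for 0.3 s.
3. the bell plunger is pressed down to its stop (value of joint plunger above 0.0075 m), for 0.05 s.
At the end, for the whole second after the job is handed in: Blue carton inside the returns box; all copper cartons at rest in the tray between front stop and pusher, on its floor (6 mm), within 8 mm of the centreline, upright to 0.10 rad, square to 0.15 rad; after that the bell plunger was pressed to its stop (over 7.5 of 9 mm) and is up again (all of step 1 and x of kept in the frame of tray between 0.012 and 0.21 m and y of kept in the frame of tray between -0.008 and 0.008 m and z of kept in the frame of tray between 0 and 0.012 m and x of each of kept, stock_a, stock_b, stock_c, stock_d in the frame of pusher_face below 0 m and angle between each of kept, stock_a, stock_b, stock_c, stock_d's own z axis and vertical below 0.1 rad and angle between the x axis of each of kept, stock_a, stock_b, stock_c, stock_d and the x axis of tray, either way round below 0.15 rad and x of stock_a in the frame of tray between 0.012 and 0.21 m and y of stock_a in the frame of tray between -0.008 and 0.008 m and z of stock_a in the frame of tray between 0 and 0.012 m and x of stock_b in the frame of tray between 0.012 and 0.21 m and y of stock_b in the frame of tray between -0.008 and 0.008 m and z of stock_b in the frame of tray between 0 and 0.012 m and x of stock_c in the frame of tray between 0.012 and 0.21 m and y of stock_c in the frame of tray between -0.008 and 0.008 m and z of stock_c in the frame of tray between 0 and 0.012 m and x of stock_d in the frame of tray between 0.012 and 0.21 m and y of stock_d in the frame of tray between -0.008 and 0.008 m and z of stock_d in the frame of tray between 0 and 0.012 m and linear speed of each of kept, stock_a, stock_b, stock_c, stock_d below 0.02 m/s and value of joint plunger below 0.002 m); the robot touches nothing.
It fails at once if the green-banded carton, shaker, mug, bottle, label roll or jigger is moved more than 3 cm (distance of any of shaker, mug, bitters, label_roll, jigger, green_carton from where it was at the start of the episode above 0.03 m).
Of stock_a, stock_b, stock_c, stock_d only 2 to 4 are there at a start; the rules pass over those that are not, and their reading is None.
At some moment in a run one of returns, stock_a, stock_b, stock_c, stock_d may be knocked a few centimetres aside while the robot is not near it.
It also fails if it takes over 210 s, if anything falls off the work surface, if the arm or the gripper's body presses on something with over 40 N, if the wrist force passes 120 N, or if a joint passes its speed limit or range.

## Robot

A 7-joint arm with a two-finger parallel gripper is mounted at the origin on the work surface. World frame = base frame: x ahead of the robot, y to its left, z up, the work surface at z = 0. Lengths are in mm, angles in rad, forces in N, time in s.
With the tool pointing down it reaches from about 400 to 875 mm from the base axis. Payload 4.4 kg.
Tool frame: the origin (TCP) lies at the very end of the fingers, on their centre line; the grasp point (between the pads) lies 19 mm behind it; z points along the fingers, y is the direction in which the jaws open and shut (so a half turn about z gives the same grasp; the last joint's range is limited). The gripper opens to 85 mm and grips with 20 to 120 N. Pads are 22 mm wide; open, the fingers measure 114 mm over their backs; the gripper's body (76 mm by 85 mm) begins 54 mm behind the grasp point. The pads swing forward as they close: fully open they stand 13 mm farther back than shut.
Start: joints at [-1.2, 0.628, 0.038, 1.517, -0.027, 0.996, -0.02], TCP at [274.955, 588.997, 200.213] pointing down, gripper open.
Joint ranges: [-3.06, 3.06], [-0.37, 2.12], [-1.25, 1.32], [0.18, 2.47], [-1.1, 4.24], [0.23, 1.98], [-2.94, 2.94]. Speed limits (rad/s): [2.57, 2.57, 3.14, 3.14, 3.14, 3.14, 3.14].

## Interface

Orientations are given as [roll, pitch, yaw] about the fixed x, y, z axes, in that order (R = Rz(yaw) Ry(pitch) Rx(roll)).
In Python, from cell import read_state, get_image, calibration, finish_job gives the robot as it stands. The module is installed in compiled form; this text tells all that it offers.
- The arm moves only by the tool apply_moves, never from a script. Its argument "increments" is a list of rows, each an object of numbers: "tx", "ty", "tz": the shift along the world's x, y, z in m; "rx", "ry", "rz": the turn, a rotation vector about the world's x, y, z in units of 5 degrees (1.0 is 5 degrees); "claw": the finger opening in m, from 0 to 0.0854. In form: [{"tx": .., "ty": .., "tz": .., "rx": .., "ry": .., "rz": .., "claw": ..}, ...]. A call has 1 to 12 rows; each row is the pose to reach, as a shift and turn from the pose commanded when the call began; what a row does not reach only later rows make up. A row lasts 1/10 s, in which the tool goes at most 50 mm and 8.59 degrees, less where a joint would pass 70% of its speed; a pose out of reach is approached as far as the arm can. A call with a gripper value outside its range is refused whole. The fingers move at their own pace and stop on an object; the grip force is fixed at half the most. Time passes only in rows, so rows that repeat a pose let the fingers close. It gives the time, the measured TCP pose, the force and the opening at its end, in the units of the state.
- read_state(): the state, without advancing time (a new reading comes with each control period).
- get_image(name): name is "side" or "top" or "wrist"; returns the picture (400x640x3 uint8, red, green, blue); there is no depth.
- calibration(name): a dict with "camera_matrix" (3x3 intrinsics, pixels), "origin" and "attitude" of the camera in the world. Camera axes: x right, y up, looking along -z (the intrinsics and any distortion apply to the point x, -y, -z); pixel columns grow to the right and rows downward; lengths in mm; the calibration is good to about 2 mm. A picture is of the moment at which its call begins: read the wrist's pose just before it. calibration takes no time and is no camera call; for the wrist camera it gives the pose at the moment of the call.
- finish_job(): hands the job in, once; it reports no verdict.
The state is a dict: "clock": time; "qpos": joint angles; "qd": joint speeds; "tau": joint torques, N m; "eef_pos": TCP position; "tool_rot": TCP orientation; "force": force on the tool from outside, world axes, zero at the start; "torque": the same for the moment, N m; "width": finger opening in mm.
Only numpy, scipy, OpenCV 4.12 (cv2) and the standard library are available. Lean on these libraries where they do the work, as an engineer would, in place of code of your own. Each camera call takes 0.05 s, during which the arm holds its last target. There are 200 camera calls.

## Working session

There is one attempt and no reset: what is moved stays moved. The work goes in short steps, Python scripts to look and compute and a tool call to move; the robot and the scene stay as the last step left them, time stands still between calls to the robot, and variables do not carry over. Pictures are saved under pics/ and viewed, about 12 in all and at most 16, crops included, and the job is handed in when it is done.

Besides the shell and the picture viewer there is one more tool, called after "Request:" by a JSON object that holds its "api" and its "payload", one argument or row to a line. apply_moves: Moves the arm, as the interface text tells. Its arguments: {"type":"object","properties":{"increments":{"type":"array"}},"required":["increments"]}

```bash
mkdir -p pics; ls; python3 - <<'E'
from cell import *
import cv2
print(read_state())
for n in("top","side"):
    c=calibration(n); print(n,c)
    im=get_image(n); cv2.imwrite(f"pics/{n}0.png",im[:,:,::-1])
print(calibration("wrist"))
E
```

```text
pics
{'clock': 0.0, 'qpos': array([-1.1997914 ,  0.62936937,  0.0384191 ,  1.51835968, -0.02705245,
        0.99631429, -0.01996067]), 'qd': array([-1.24981704e-03, -9.33946951e-04,  1.47621107e-03, -6.77772808e-04,
        7.77355925e-06,  3.62695078e-04, -2.87903066e-04]), 'tau': array([-8.42921290e-04, -5.63390493e+01,  1.22594923e+00, -1.93448353e+01,
        1.10117916e-02,  1.05628849e-02, -8.98857735e-07]), 'eef_pos': array([274.63542326, 588.37015833, 199.27632344]), 'tool_rot': array([-3.13965842e+00, -3.07573188e-05,  2.70481716e+00]), 'force': array([ 0.92812027,  0.23098452, -0.55391016]), 'torque': array([ 0.0025676 , -0.02174767, -0.03652871]), 'width': 85.44617705417087}
top {'camera_matrix': array([[480.84790308,   0.        , 317.52850443],
       [  0.        , 480.84790308, 211.27956629],
       [  0.        ,   0.        ,   1.        ]]), 'origin': array([ 405.92430978,  -25.99498999, 1489.99814867]), 'attitude': array([ 0.09909144,  0.02061509, -1.58995112])}
side {'camera_matrix': array([[473.41192732,   0.        , 323.7053396 ],
       [  0.        , 473.41192732, 205.0313237 ],
       [  0.        ,   0.        ,   1.        ]]), 'origin': array([  85.89253962, -685.35085435,  973.57804933]), 'attitude': array([ 0.75090366,  0.00743131, -0.64208073])}
{'camera_matrix': array([[293.06751192,   0.        , 323.4418209 ],
       [  0.        , 293.06751192, 203.36469614],
       [  0.        ,   0.        ,   1.        ]]), 'origin': array([211.37691978, 617.90247903, 372.40474605]), 'attitude': array([-2.78150241e-01,  6.14591119e-04,  1.13511741e+00])}
```

View pics/top0.png

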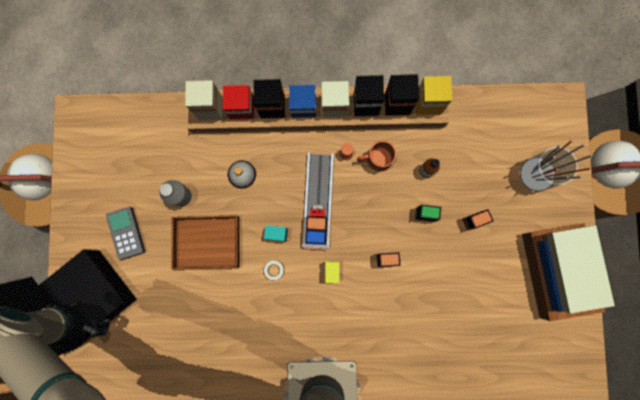

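View pics/side0.png

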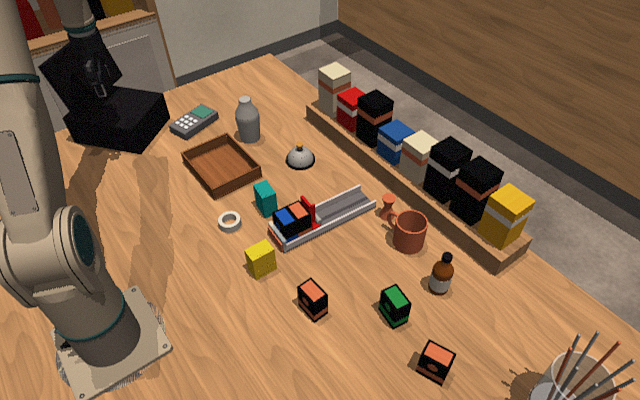

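Top view: blue-banded candidates are the blue top in the tray (316,239), turquoise carton (275,233), yellow (332,272), and blue box on the back shelf (302,101); per the description I choose (316,239). Copper tops: in tray (316,225), on the counter (389,260) and (480,219); jigger (345,151) and mug (381,156) are copper but barware. Green at (429,213), box (206,243), bell (241,173).

```bash
cat > h.py <<'E'
from cell import *
import cv2, numpy as np
from scipy.spatial.transform import Rotation as R
def cam(n): c=calibration(n); return c["camera_matrix"],np.array(c["origin"]),R.from_euler("xyz",c["attitude"]).as_matrix()
def ray(C,uv,z):
    K,o,A=C; uv=np.atleast_2d(uv).astype(float)
    d=np.c_[(uv[:,0]-K[0,2])/K[0,0],-(uv[:,1]-K[1,2])/K[1,1],-np.ones(len(uv))]@A.T
    return o+d*((z-o[2])/d[:,2])[:,None]
def proj(C,p):
    K,o,A=C; q=(np.atleast_2d(p)-o)@A; return np.c_[K[0,2]-K[0,0]*q[:,0]/q[:,2],K[1,2]+K[1,1]*q[:,1]/q[:,2]]
HUE={"copper":(5,14,120,120),"blue":(105,122,120,80),"green":(55,80,120,60),"red":(175,4,180,90)}
def mask(im,n,bright=None):
    h=cv2.cvtColor(im,cv2.COLOR_RGB2HSV).astype(int); a,b,s,v=HUE[n]; H=h[...,0]
    m=((H>=a)&(H<=b)) if a<b else ((H>=a)|(H<=b))
    return (m&(h[...,1]>=s)&(h[...,2]>=(bright or v))).astype(np.uint8)
def blobs(m,amin=40):
    cs,_=cv2.findContours(m,cv2.RETR_EXTERNAL,cv2.CHAIN_APPROX_NONE)
    return [c for c in cs if cv2.contourArea(c)>=amin]
def rect(C,c,z):
    """min-area rect of a contour cast onto plane z: centre, long side, short side, yaw of the SHORT side (carton x)"""
    P=ray(C,c[:,0,:],z)[:,:2].astype(np.float32); (x,y),(w,h),a=cv2.minAreaRect(P)
    if w>h: w,h,a=h,w,a+90   # w short along angle a
    a=(a+90)%180-90
    return np.round([x,y,h,w,a],1)
def snap(n,f=None):
    C=cam(n); im=get_image(n)
    if f: cv2.imwrite(f"pics/{f}.png",im[:,:,::-1])
    return C,im
E
python3 - <<'E'
from h import *
im=cv2.imread("pics/top0.png")[:,:,::-1].copy(); C=cam("top")
print("K proj base",proj(C,[[0,0,0],[600,0,0],[600,200,0]]))
for n in HUE:
    for c in blobs(mask(im,n),25):
        x,y,w,h=cv2.boundingRect(c); print(n,(x,y,w,h),cv2.contourArea(c),rect(C,c,86 if 300<x<330 else 80))
h=cv2.cvtColor(im,cv2.COLOR_RGB2HSV)
for p in [(316,225),(389,260),(480,219),(316,239),(429,213),(317,211),(206,243),(381,156)]: print(p,h[p[1],p[0]])
cr=lambda a:cv2.resize(a,None,fx=4,fy=4,interpolation=cv2.INTER_CUBIC)
cv2.imwrite("pics/c1.png",cr(im[145:290,265:425,::-1]))
E
```

```text
K proj base [[321.69610677 395.20063816]
 [317.85281137 196.82370812]
 [254.01343634 198.20688302]]
copper (549, 309, 56, 13) 233.0 [ 233.6 -734.   157.1   26.     2.4]
copper (381, 254, 18, 12) 170.5 [ 401.3 -206.3   49.7   31.9   -1.1]
copper (530, 223, 56, 13) 147.0 [ 481.3 -696.2  160.3   14.5    9.5]
copper (176, 219, 61, 52) 2636.5 [455.7 329.8 174.1 149.9  -1.2]
copper (307, 218, 19, 11) 162.5 [511.7   5.4  52.7  29.4  -1.2]
copper (472, 211, 20, 16) 178.0 [ 514.7 -479.7   55.1   35.9   18.8]
copper (0, 174, 41, 6) 105.0 [670.8 893.5 122.1  15.2  -1.3]
copper (619, 162, 21, 5) 41.0 [ 666.5 -917.3   58.6   10.2    2.3]
copper (340, 142, 14, 19) 126.5 [726.8 -92.5  52.9  38.8 -65.2]
copper (357, 139, 40, 28) 591.5 [ 721.7 -184.3  107.6   81.8  -21.9]
blue (306, 231, 19, 12) 187.5 [472.2   9.1  52.6  32.1  -1.2]
blue (289, 85, 27, 24) 555.5 [896.2  40.5  78.8  71.5  -1.5]
green (421, 206, 19, 13) 176.5 [ 537.8 -329.4   52.7   33.    -9.4]
red (310, 209, 14, 8) 73.0 [542.5   3.4  38.2  20.6  -1.2]
red (223, 86, 26, 24) 573.0 [898.4 242.3  77.6  71.7  -1.5]
(316, 225) [ 12 162 210]
(389, 260) [ 12 155 210]
(480, 219) [ 11 150 217]
(316, 239) [108 195 187]
(429, 213) [ 66 156 165]
(317, 211) [  2 220 180]
(206, 243) [ 14 177 156]
(381, 156) [ 11 159 213]
```

View pics/c1.png

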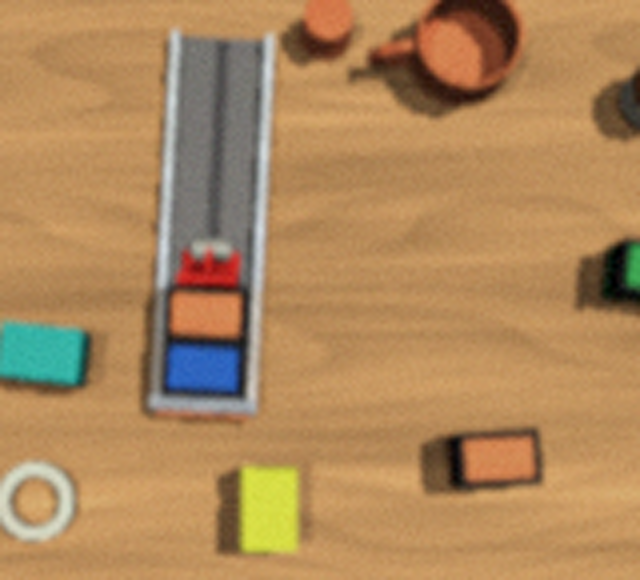

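The crop shows the blue top (203,368 in the crop) in front, next to the stop, the copper one (206,315) behind it, then the red pusher (210,268); the chosen stray is confirmed. Turquoise (43,353) and yellow (270,508) stand outside the tray. Moving above the tray for a close look.

Request:
{"api": "apply_moves", "payload": {
  "increments": [
    {"tx":0.195,"ty":-0.58,"tz":0.0,"rz":4.2},
    {"tx":0.195,"ty":-0.58,"tz":0.0,"rz":4.2},
    {"tx":0.195,"ty":-0.58,"tz":0.0,"rz":4.2},
    {"tx":0.195,"ty":-0.58,"tz":0.0,"rz":4.2},
    {"tx":0.195,"ty":-0.58,"tz":0.0,"rz":4.2},
    {"tx":0.195,"ty":-0.58,"tz":0.0,"rz":4.2},
    {"tx":0.195,"ty":-0.58,"tz":0.0,"rz":4.2},
    {"tx":0.195,"ty":-0.58,"tz":0.0,"rz":4.2},
    {"tx":0.195,"ty":-0.58,"tz":0.0,"rz":4.2},
    {"tx":0.195,"ty":-0.58,"tz":0.0,"rz":4.2},
    {"tx":0.195,"ty":-0.58,"tz":0.0,"rz":4.2},
    {"tx":0.195,"ty":-0.58,"tz":0.0,"rz":4.2}
  ]
}}

```text
$.increments[0]: bad value
```

Request:
{"api": "apply_moves", "payload": {
  "increments": [
    {"tx":0.0},
    {"tx":0.0},
    {"tx":0.0},
    {"tx":0.0},
    {"tx":0.0},
    {"tx":0.0}
  ]
}}

```text
$.increments[0]: bad value
```

```bash
cat > look.py <<'E'
import sys; from h import *
f=sys.argv[1]; C,im=snap("wrist",f); s=read_state(); print(s["clock"],s["eef_pos"].round(1),np.degrees(s["tool_rot"]).round(1))
for n in ("copper","blue","green","red"):
    for c in blobs(mask(im,n),150):
        x,y,w,h=cv2.boundingRect(c); print(n,(x,y,w,h),cv2.contourArea(c),"z80",rect(C,c,80),"z86",rect(C,c,86),"z5",rect(C,c,86)[:2] if 0 else "")
E
python3 look.py w1
```

```text
0.15 [274.8 588.5 199.5] [-179.9    0.   155. ]
copper (221, 286, 76, 68) 2536.5 z80 [383.  452.   80.7  72.3   1.3] z86 [379.5 455.4  79.   70.8   1.3] z5 
copper (560, 204, 80, 32) 507.0 z80 [428.8 838.2  80.5  15.4  -6.5] z86 [424.3 833.7  78.9  15.   -6.5] z5
```

View pics/w1.png

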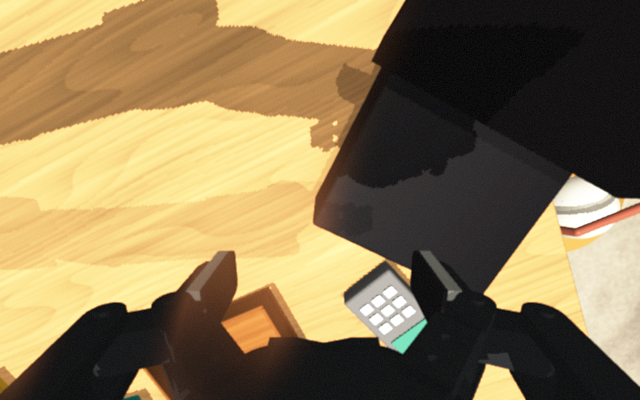

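The picture shows the fingers at the bottom (rows >250) and bystanders left of the robot; the useful view is ahead of the fingers on the tool's +x side. The moves were refused since all keys are needed.

```bash
python3 - <<'E'
from h import *
C=cam("wrist"); s=read_state(); T=R.from_euler("xyz",s["tool_rot"]).as_matrix()
for uv in ([320,40],[320,130],[320,200],[100,130],[540,130]): print(uv,((ray(C,uv,86)[0]-s["eef_pos"])@T).round())
E
```

```text
[320, 40] [137.  -3. 114.]
[320, 130] [ 60.  -3. 114.]
[320, 200] [ -8.  -3. 114.]
[100, 130] [  60. -212.  114.]
[540, 130] [ 61. 205. 113.]
```

Request:
{"api": "apply_moves", "payload": {
  "increments": [
    {"tx":0.325,"ty":-0.58,"tz":0.0,"rx":0,"ry":0,"rz":4.2,"claw":0.0854},
    {"tx":0.325,"ty":-0.58,"tz":0.0,"rx":0,"ry":0,"rz":4.2,"claw":0.0854},
    {"tx":0.325,"ty":-0.58,"tz":0.0,"rx":0,"ry":0,"rz":4.2,"claw":0.0854},
    {"tx":0.325,"ty":-0.58,"tz":0.0,"rx":0,"ry":0,"rz":4.2,"claw":0.0854},
    {"tx":0.325,"ty":-0.58,"tz":0.0,"rx":0,"ry":0,"rz":4.2,"claw":0.0854},
    {"tx":0.325,"ty":-0.58,"tz":0.0,"rx":0,"ry":0,"rz":4.2,"claw":0.0854},
    {"tx":0.325,"ty":-0.58,"tz":0.0,"rx":0,"ry":0,"rz":4.2,"claw":0.0854},
    {"tx":0.325,"ty":-0.58,"tz":0.0,"rx":0,"ry":0,"rz":4.2,"claw":0.0854},
    {"tx":0.325,"ty":-0.58,"tz":0.0,"rx":0,"ry":0,"rz":4.2,"claw":0.0854},
    {"tx":0.325,"ty":-0.58,"tz":0.0,"rx":0,"ry":0,"rz":4.2,"claw":0.0854},
    {"tx":0.325,"ty":-0.58,"tz":0.0,"rx":0,"ry":0,"rz":4.2,"claw":0.0854},
    {"tx":0.325,"ty":-0.58,"tz":0.0,"rx":0,"ry":0,"rz":4.2,"claw":0.0854}
  ]
}}

```text
clock: 1.35
eef_pos: [568.8, 63.7, 200.1]
tool_rot: [3.141, -0.0, 3.071]
force: [0.7, 1.3, 0.6]
width: 85.2
```

Request:
{"api": "apply_moves", "payload": {
  "increments": [
    {"tx":0.0,"ty":-0.055,"tz":0.0,"rx":0,"ry":0,"rz":0,"claw":0.0854},
    {"tx":0.0,"ty":-0.055,"tz":0.0,"rx":0,"ry":0,"rz":0,"claw":0.0854},
    {"tx":0.0,"ty":-0.055,"tz":0.0,"rx":0,"ry":0,"rz":0,"claw":0.0854},
    {"tx":0.0,"ty":-0.055,"tz":0.0,"rx":0,"ry":0,"rz":0,"claw":0.0854},
    {"tx":0.0,"ty":-0.055,"tz":0.0,"rx":0,"ry":0,"rz":0,"claw":0.0854}
  ]
}}

```text
clock: 1.85
eef_pos: [568.1, 13.1, 200.2]
tool_rot: [3.14, -0.0, 3.075]
force: [0.5, -0.3, -0.6]
width: 85.4
```

```bash
python3 look.py w2
```

```text
1.9 [568.1  12.9 200.3] [179.9  -0.  176.2]
copper (235, 313, 31, 29) 601.5 z80 [729.8 -84.8  37.8  35.4  67.8] z86 [725.1 -82.7  37.   34.7  67.8] z5 
copper (534, 140, 106, 11) 265.0 z80 [5.392e+02 2.752e+02 1.023e+02 3.900e+00 3.000e-01] z86 [5.383e+02 2.699e+02 1.002e+02 3.800e+00 3.000e-01] z5 
copper (286, 120, 55, 34) 1674.0 z80 [513.7   6.8  52.2  31.5  -3.8] z86 [513.4   7.1  51.1  30.8  -3.8] z5 
copper (33, 5, 66, 45) 2139.5 z80 [ 404.7 -204.8   50.8   30.6    2.4] z86 [ 406.6 -200.2   49.8   30.     2.4] z5 
copper (535, 0, 105, 146) 12769.0 z80 [470.9 269.9 124.4 100.  -86.2] z86 [471.4 264.7 121.9  98.  -86.2] z5 
blue (285, 74, 56, 37) 1916.0 z80 [473.    9.3  52.   31.7  -3.8] z86 [473.5   9.5  51.   31.1  -3.8] z5 
green (0, 173, 17, 30) 365.5 z80 [ 543.7 -311.2   31.6   16.5   80.8] z86 [ 542.8 -304.5   30.9   16.1   80.8] z5 
red (289, 160, 48, 26) 554.5 z80 [549.    3.5  47.3  25.5  -3.8] z86 [547.9   3.8  46.3  25.   -3.8] z5
```

View pics/w2.png

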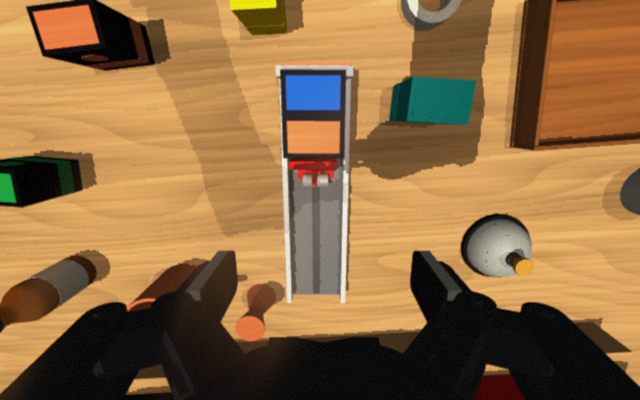

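The view shows blue (313,92), copper (313,137), pusher (313,170) in the tray, everything in line at yaw -3.8°, equal to the tool's. Going over the blue carton and down.

Request:
{"api": "apply_moves", "payload": {
  "increments": [
    {"tx":-0.0475,"ty":-0.0015,"tz":0.0,"rx":0,"ry":0,"rz":0,"claw":0.0854},
    {"tx":-0.0945,"ty":-0.0035,"tz":0.0,"rx":0,"ry":0,"rz":0,"claw":0.0854},
    {"tx":-0.0945,"ty":-0.0035,"tz":0.0,"rx":0,"ry":0,"rz":0,"claw":0.0854},
    {"tx":-0.0945,"ty":-0.0035,"tz":-0.04,"rx":0,"ry":0,"rz":0,"claw":0.0854},
    {"tx":-0.0945,"ty":-0.0035,"tz":-0.08,"rx":0,"ry":0,"rz":0,"claw":0.0854},
    {"tx":-0.0945,"ty":-0.0035,"tz":-0.12,"rx":0,"ry":0,"rz":0,"claw":0.0854},
    {"tx":-0.0945,"ty":-0.0035,"tz":-0.15,"rx":0,"ry":0,"rz":0,"claw":0.0854},
    {"tx":-0.0945,"ty":-0.0035,"tz":-0.15,"rx":0,"ry":0,"rz":0,"claw":0.0854},
    {"tx":-0.0945,"ty":-0.0035,"tz":-0.15,"rx":0,"ry":0,"rz":0,"claw":0.0854}
  ]
}}

```text
clock: 2.8
eef_pos: [473.9, 8.0, 50.4]
tool_rot: [3.141, -0.001, 3.073]
force: [-0.0, -0.6, 0.6]
width: 85.7
```

Request:
{"api": "apply_moves", "payload": {
  "increments": [
    {"tx":0,"ty":0,"tz":0,"rx":0,"ry":0,"rz":0,"claw":0.04},
    {"tx":0,"ty":0,"tz":0,"rx":0,"ry":0,"rz":0,"claw":0.04},
    {"tx":0,"ty":0,"tz":0,"rx":0,"ry":0,"rz":0,"claw":0.04},
    {"tx":0,"ty":0,"tz":0,"rx":0,"ry":0,"rz":0,"claw":0.04},
    {"tx":0,"ty":0,"tz":0,"rx":0,"ry":0,"rz":0,"claw":0.04},
    {"tx":0,"ty":0,"tz":0,"rx":0,"ry":0,"rz":0,"claw":0.04}
  ]
}}

```text
clock: 3.4
eef_pos: [476.5, 7.3, 53.4]
tool_rot: [3.141, 0.006, 3.071]
force: [-1.5, 1.2, 22.4]
width: 40.1
```

```bash
python3 - <<'E'
from h import *
s=read_state(); print(s["clock"],s["eef_pos"].round(1),np.degrees(s["tool_rot"]).round(2),s["force"].round(1),s["width"])
C,im=snap("top","top1")
# returns box: rim contour at z 45 (wood brown, saturated/dark)
h=cv2.cvtColor(im,cv2.COLOR_RGB2HSV)
print(h[243,206],h[243,250],h[200,206])
m=mask(im,"copper"); 
m=((h[...,1]>150)&(h[...,0]<18)).astype(np.uint8)
for c in blobs(m,800): print(cv2.boundingRect(c),cv2.contourArea(c),rect(C,c,45),rect(C,c,5))
for n in("copper",):
    for c in blobs(mask(im,n),60):
        if cv2.contourArea(c)<300: print(cv2.boundingRect(c),rect(C,c,80))
E
```

```text
3.4 [476.5   7.3  53.4] [179.95   0.36 175.96] [-1.5  1.2 22.4] 40.08284285874436
[ 13 172 163] [ 16 131 208] [ 17 130 192]
(522, 224, 83, 97) 1267.0 [ 354.  -717.6  265.4  190.3  -81.2] [ 352.6 -736.7  272.8  195.6  -81.2]
(171, 215, 69, 55) 3438.5 [4.647e+02 3.425e+02 2.070e+02 1.599e+02 1.000e-01] [4.663e+02 3.527e+02 2.128e+02 1.644e+02 1.000e-01]
(0, 144, 52, 83) 1484.5 [649.6 899.4 255.9 158.1 -89.2] [656.3 925.  263.  162.5 -89.2]
(549, 309, 56, 12) [ 234.7 -734.   157.1   23.9    2.5]
(381, 254, 18, 12) [ 401.3 -206.3   49.7   31.9   -1.1]
(528, 223, 58, 13) [ 481.3 -693.4  165.9   15.6    9.9]
(472, 211, 20, 17) [ 514.6 -481.    56.8   36.    20.6]
(0, 174, 41, 6) [670.8 893.5 122.5  15.2  -1.3]
(340, 142, 14, 19) [725.4 -89.4  54.6  38.7  88.6]
```

Width reads 40, with 22 N upwards – wrong for a 60 mm grasp. Looking before acting.

```bash
python3 - <<'E'
from h import *
_,a=snap("side"); _,b=snap("wrist","w3")
a=cv2.resize(a[150:300,200:400],None,fx=3,fy=3,interpolation=cv2.INTER_CUBIC)
b=cv2.resize(b[40:300,180:480],(600,520))[:450]
cv2.imwrite("pics/m1.png",np.hstack([cv2.resize(a,(400,300)),cv2.resize(b,(400,300))])[:,:,::-1])
E
```

```text
(no output)
```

View pics/m1.png

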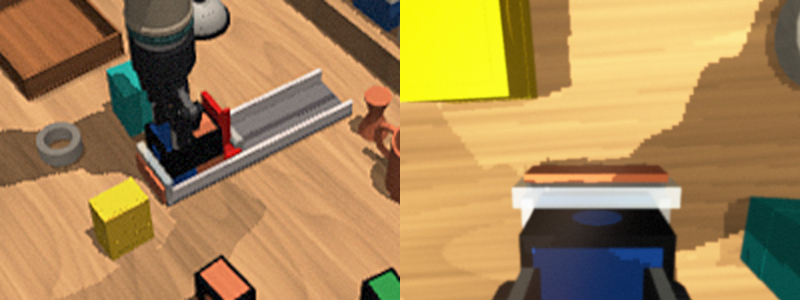

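```bash
python3 - <<'E'
from h import *
s=read_state(); print(s["clock"],s["eef_pos"].round(1),s["force"].round(1),s["width"])
C=cam("side"); p=proj(C,[[476.5,7.3,53.4]]); print(p)
_,a=snap("side"); _,b=snap("wrist")
a=cv2.resize(a[180:260,255:335],(400,400),interpolation=cv2.INTER_CUBIC)
b=cv2.resize(b[120:320,220:420],(400,400))
cv2.imwrite("pics/m2.png",np.hstack([a,b])[:,:,::-1])
E
```

```text
3.55 [476.4   7.3  53.3] [-1.6  0.7 21.5] 40.078111798650575
[[286.52147207 225.27202903]]
```

View pics/m2.png

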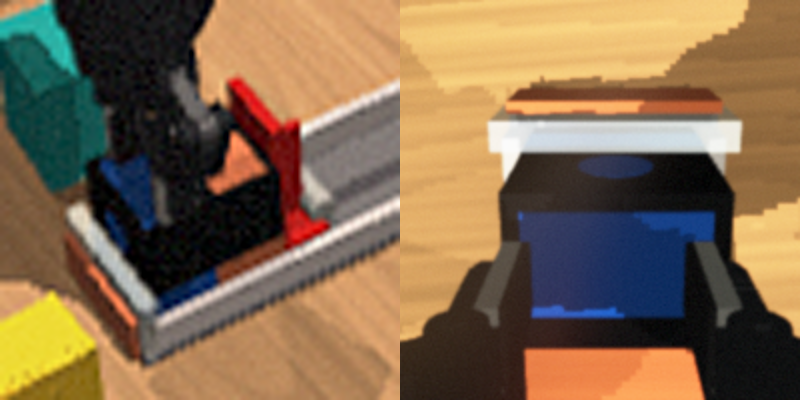

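```bash
python3 - <<'E'
from h import *
C=cam("side")
f=lambda p:((proj(C,p)-[255,180])*5).round()
s=read_state(); t=s["eef_pos"]; T=R.from_euler("xyz",s["tool_rot"]).as_matrix()
for dz in (0,10,20,33): print("near tip +",dz,f(t+T@[0,20,-dz]),f(t+T@[0,30,-dz]), "far",f(t+T@[0,-20,-dz]))
u=np.array([.998,-.066,0]);v=np.array([.066,.998,0]);b=np.array([473.5,9.5,86])
for z in (86,): print("blue top corners",[f(b+20*i*u+30*j*v).tolist() for i in(-1,1) for j in (-1,1)])
W=cam("wrist"); print("wrist px tips",(proj(W,[t+T@[0,20,0],t+T@[0,-20,0],t+T@[0,20,-33],t+T@[0,-20,-33]])-[220,120])*2+[400,0])
print("blue top wrist",(proj(W,[b+20*i*u+30*j*v for i in(-1,1) for j in (-1,1)])-[220,120])*2+[400,0])
E
```

```text
near tip + 0 [[138. 202.]] [[129. 190.]] far [[177. 252.]]
near tip + 10 [[137. 189.]] [[127. 177.]] far [[176. 239.]]
near tip + 20 [[135. 176.]] [[126. 164.]] far [[175. 226.]]
near tip + 33 [[133. 159.]] [[124. 147.]] far [[173. 209.]]
blue top corners [[[141.0, 239.0]], [[82.0, 163.0]], [[211.0, 205.0]], [[151.0, 131.0]]]
wrist px tips [[670.04298381 229.02021908]
 [543.71346406 228.92152949]
 [683.15249828 276.41478491]
 [530.77145849 276.30767542]]
blue top wrist [[495.68550811 193.66403048]
 [733.720429   192.77720548]
 [504.04555851 333.30739128]
 [725.25236207 332.45078121]]
```

The crops show the finger tips standing on the blue carton's top (left pad near (515,260), right near (715,260), in front of the top face), so the true tips are about 33 mm (40 mm open; about 45 mm fully open) behind the reported TCP, consistent with the apparent pad gap in w2. I open and go up a bit, recheck, then grasp lower.

Request:
{"api": "apply_moves", "payload": {
  "increments": [
    {"tx":0,"ty":0,"tz":0.006,"rx":0,"ry":0,"rz":0,"claw":0.04},
    {"tx":0,"ty":0.0015,"tz":0.01,"rx":0,"ry":0,"rz":0,"claw":0.0854},
    {"tx":0,"ty":0.0015,"tz":0.01,"rx":0,"ry":0,"rz":0,"claw":0.0854},
    {"tx":0,"ty":0.0015,"tz":0.01,"rx":0,"ry":0,"rz":0,"claw":0.0854},
    {"tx":0,"ty":0.0015,"tz":0.01,"rx":0,"ry":0,"rz":0,"claw":0.0854},
    {"tx":0,"ty":0.0015,"tz":0.01,"rx":0,"ry":0,"rz":0,"claw":0.0854},
    {"tx":0,"ty":0.0015,"tz":0.01,"rx":0,"ry":0,"rz":0,"claw":0.0854}
  ]
}}

```text
clock: 4.35
eef_pos: [473.6, 8.5, 59.9]
tool_rot: [-3.142, -0.001, 3.071]
force: [-0.4, 0.6, -0.4]
width: 85.2
```

```bash
python3 look.py w4; python3 - <<'E'
from h import *
b=cv2.imread("pics/w4.png")
_,a=snap("side")
a=cv2.resize(a[120:270,220:370,::-1],(400,400),interpolation=cv2.INTER_CUBIC)
cv2.imwrite("pics/m3.png",np.hstack([a,cv2.resize(b[100:400,170:470],(400,400))]))
E
```

```text
4.4 [473.6   8.5  60. ] [-180.   -0.  176.]
copper (282, 292, 88, 45) 3772.0 z80 [517.7   6.8  52.8  31.2  -4. ] z86 [513.3   7.   50.7  30.   -4. ] z5 
copper (273, 167, 106, 13) 693.0 z80 [430.9  12.5  55.6   6.4  -4. ] z86 [429.8  12.6  53.4   6.1  -4. ] z5 
blue (281, 227, 92, 51) 3339.0 z80 [476.7   9.5  51.9  31.1  -4. ] z86 [473.8   9.6  49.8  29.9  -4. ] z5
```

View pics/m3.png

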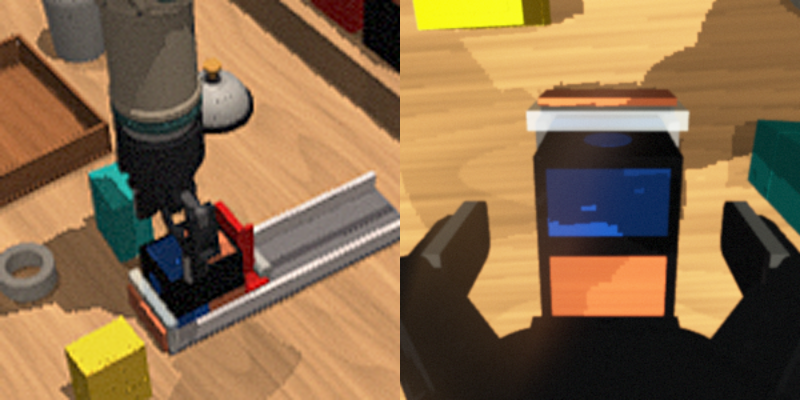

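```bash
python3 - <<'E'
from h import *
C=cam("side");W=cam("wrist"); s=read_state(); t=s["eef_pos"]; T=R.from_euler("xyz",s["tool_rot"]).as_matrix()
f=lambda p:((proj(C,p)-[220,120])/.375).round().tolist()
g=lambda p:((proj(W,p)-[170,100])/.75+[400,0]).round().tolist()
for k in (0,13,25,45,60):
    print(k,"side near tip in/out",f(t+T@[0,-43,-k]),f(t+T@[0,-57,-k]),"wrist near x+11",g(t+T@[11,-43,-k]),g(t+T@[-11,-43,-k]))
for k in (73,90,105): print("body edge wrist",k,g(t+T@[38,0,-k]),g(t+T@[42,0,-k]))
E
```

```text
0 side near tip in/out [[196.0, 306.0]] [[204.0, 316.0]] wrist near x+11 [[513.0, 157.0]] [[516.0, 200.0]]
13 side near tip in/out [[196.0, 297.0]] [[203.0, 307.0]] wrist near x+11 [[506.0, 167.0]] [[509.0, 213.0]]
25 side near tip in/out [[195.0, 289.0]] [[203.0, 298.0]] wrist near x+11 [[499.0, 177.0]] [[503.0, 226.0]]
45 side near tip in/out [[194.0, 274.0]] [[202.0, 284.0]] wrist near x+11 [[484.0, 198.0]] [[489.0, 252.0]]
60 side near tip in/out [[193.0, 264.0]] [[201.0, 273.0]] wrist near x+11 [[470.0, 218.0]] [[476.0, 277.0]]
body edge wrist 73 [[605.0, 150.0]] [[605.0, 135.0]]
body edge wrist 90 [[605.0, 173.0]] [[605.0, 156.0]]
body edge wrist 105 [[605.0, 201.0]] [[605.0, 181.0]]
```

Tip pixels match an offset of 45 mm when open, both views (side (195,280), wrist (487,203)). The cartons are undisturbed. Going down to reported z 12 and gripping.

Request:
{"api": "apply_moves", "payload": {
  "increments": [
    {"tx":0,"ty":0.001,"tz":-0.024,"rx":0,"ry":0,"rz":0,"claw":0.0854},
    {"tx":0,"ty":0.001,"tz":-0.048,"rx":0,"ry":0,"rz":0,"claw":0.0854},
    {"tx":0,"ty":0.001,"tz":-0.048,"rx":0,"ry":0,"rz":0,"claw":0.0854},
    {"tx":0,"ty":0.001,"tz":-0.048,"rx":0,"ry":0,"rz":0,"claw":0.0854},
    {"tx":0,"ty":0.001,"tz":-0.048,"rx":0,"ry":0,"rz":0,"claw":0.05},
    {"tx":0,"ty":0.001,"tz":-0.048,"rx":0,"ry":0,"rz":0,"claw":0.05},
    {"tx":0,"ty":0.001,"tz":-0.048,"rx":0,"ry":0,"rz":0,"claw":0.05},
    {"tx":0,"ty":0.001,"tz":-0.048,"rx":0,"ry":0,"rz":0,"claw":0.05},
    {"tx":0,"ty":0.001,"tz":-0.048,"rx":0,"ry":0,"rz":0,"claw":0.05}
  ]
}}

```text
clock: 5.35
eef_pos: [474.5, 9.6, 13.3]
tool_rot: [3.141, 0.002, 3.071]
force: [-1.5, 0.2, 6.5]
width: 59.3
```

Request:
{"api": "apply_moves", "payload": {
  "increments": [
    {"tx":0,"ty":0,"tz":0.02,"rx":0,"ry":0,"rz":0,"claw":0.05},
    {"tx":0,"ty":0,"tz":0.045,"rx":0,"ry":0,"rz":0,"claw":0.05},
    {"tx":0,"ty":0,"tz":0.07,"rx":0,"ry":0,"rz":0,"claw":0.05},
    {"tx":0,"ty":0,"tz":0.105,"rx":0,"ry":0,"rz":0,"claw":0.05},
    {"tx":0,"ty":0,"tz":0.14,"rx":0,"ry":0,"rz":0,"claw":0.05},
    {"tx":0,"ty":0,"tz":0.165,"rx":0,"ry":0,"rz":0,"claw":0.05},
    {"tx":0,"ty":0,"tz":0.165,"rx":0,"ry":0,"rz":0,"claw":0.05}
  ]
}}

```text
clock: 6.05
eef_pos: [476.2, 9.6, 180.8]
tool_rot: [3.141, 0.008, 3.071]
force: [1.0, 0.4, -1.5]
width: 59.3
```

```bash
python3 - <<'E'
from h import *
s=read_state(); print(s["clock"],s["eef_pos"].round(1),s["width"])
C,im=snap("top","top2"); h=cv2.cvtColor(im,cv2.COLOR_RGB2HSV)
for n in("copper","blue","red"):
    for c in blobs(mask(im,n),25):
        x,y,w,hh=cv2.boundingRect(c)
        if 300<x<500 and 180<y<280: print(n,(x,y,w,hh),rect(C,c,86 if x<330 else 80))
for p in [(173,244),(239,244),(206,218),(206,268)]: print(p)
g=im[:,:,:].astype(int)
print("row243",h[243,165:182,1],h[243,232:248,1]); print("col206",h[210:225,206,1],h[262:277,206,1])
print(ray(C,[[172,243],[239,243],[206,216],[206,269]],45).round())
E
```

```text
6.05 [476.2   9.6 180.8] 59.25308762718386
copper (381, 254, 18, 12) [ 401.3 -206.3   49.7   31.9   -1.1]
copper (472, 211, 20, 17) [ 514.6 -481.    56.8   36.    20.6]
(173, 244)
(239, 244)
(206, 218)
(206, 268)
row243 [133 132 134 133 131 136 151 160 162 172 167 167 171 173 178 167 173] [171 181 175 171 173 180 167 138 140 135 133 129 131 131 130 132]
col206 [134 127 134 129 135 136 149 175 156 181 170 170 177 177 176] [167 166 174 174 183 179 162 142 127 130 129 135 131 133 131]
[[463. 442.  45.]
 [459. 239.  45.]
 [543. 339.  45.]
 [383. 339.  45.]]
```

Request:
{"api": "apply_moves", "payload": {
  "increments": [
    {"tx":-0.004,"ty":0.05,"tz":0,"rx":0,"ry":0,"rz":0,"claw":0.05},
    {"tx":-0.007,"ty":0.1,"tz":0,"rx":0,"ry":0,"rz":0,"claw":0.05},
    {"tx":-0.01,"ty":0.15,"tz":0,"rx":0,"ry":0,"rz":0,"claw":0.05},
    {"tx":-0.013,"ty":0.2,"tz":0,"rx":0,"ry":0,"rz":0,"claw":0.05},
    {"tx":-0.013,"ty":0.25,"tz":0,"rx":0,"ry":0,"rz":0,"claw":0.05},
    {"tx":-0.013,"ty":0.29,"tz":0,"rx":0,"ry":0,"rz":0,"claw":0.05},
    {"tx":-0.013,"ty":0.32,"tz":0,"rx":0,"ry":0,"rz":0,"claw":0.05},
    {"tx":-0.013,"ty":0.332,"tz":0,"rx":0,"ry":0,"rz":0,"claw":0.05},
    {"tx":-0.013,"ty":0.332,"tz":0,"rx":0,"ry":0,"rz":0,"claw":0.05},
    {"tx":-0.013,"ty":0.332,"tz":-0.03,"rx":0,"ry":0,"rz":0,"claw":0.05},
    {"tx":-0.013,"ty":0.332,"tz":-0.06,"rx":0,"ry":0,"rz":0,"claw":0.05},
    {"tx":-0.013,"ty":0.332,"tz":-0.09,"rx":0,"ry":0,"rz":0,"claw":0.05}
  ]
}}

```text
clock: 7.3
eef_pos: [461.3, 338.0, 86.1]
tool_rot: [-3.139, 0.0, 3.068]
force: [0.1, -0.4, -1.5]
width: 59.4
```

Request:
{"api": "apply_moves", "payload": {
  "increments": [
    {"tx":0,"ty":0,"tz":-0.03,"rx":0,"ry":0,"rz":0,"claw":0.05},
    {"tx":0,"ty":0,"tz":-0.055,"rx":0,"ry":0,"rz":0,"claw":0.05},
    {"tx":0,"ty":0,"tz":-0.066,"rx":0,"ry":0,"rz":0,"claw":0.05},
    {"tx":0,"ty":0,"tz":-0.072,"rx":0,"ry":0,"rz":0,"claw":0.05},
    {"tx":0,"ty":0,"tz":-0.072,"rx":0,"ry":0,"rz":0,"claw":0.05}
  ]
}}

```text
clock: 7.8
eef_pos: [461.0, 340.4, 15.1]
tool_rot: [-3.141, -0.0, 3.07]
force: [-0.7, 0.7, -1.1]
width: 59.5
```

Request:
{"api": "apply_moves", "payload": {
  "increments": [
    {"tx":0,"ty":0,"tz":-0.002,"rx":0,"ry":0,"rz":0,"claw":0.05},
    {"tx":0,"ty":0,"tz":-0.002,"rx":0,"ry":0,"rz":0,"claw":0.0854},
    {"tx":0,"ty":0,"tz":-0.002,"rx":0,"ry":0,"rz":0,"claw":0.0854},
    {"tx":0,"ty":0,"tz":-0.002,"rx":0,"ry":0,"rz":0,"claw":0.0854},
    {"tx":0,"ty":0,"tz":-0.002,"rx":0,"ry":0,"rz":0,"claw":0.0854},
    {"tx":0,"ty":0,"tz":0.04,"rx":0,"ry":0,"rz":0,"claw":0.0854},
    {"tx":0,"ty":0,"tz":0.08,"rx":0,"ry":0,"rz":0,"claw":0.0854},
    {"tx":0,"ty":0,"tz":0.12,"rx":0,"ry":0,"rz":0,"claw":0.0854},
    {"tx":0,"ty":0,"tz":0.155,"rx":0,"ry":0,"rz":0,"claw":0.0854},
    {"tx":0,"ty":-0.05,"tz":0.155,"rx":0,"ry":0,"rz":0,"claw":0.0854},
    {"tx":0,"ty":-0.1,"tz":0.155,"rx":0,"ry":0,"rz":0,"claw":0.0854},
    {"tx":0,"ty":-0.15,"tz":0.155,"rx":0,"ry":0,"rz":0,"claw":0.0854}
  ]
}}

```text
clock: 9.0
eef_pos: [460.6, 190.2, 170.8]
tool_rot: [3.141, 0.001, 3.073]
force: [2.0, -0.9, -0.2]
width: 85.4
```

Request:
{"api": "apply_moves", "payload": {
  "increments": [
    {"tx":0,"ty":-0.05,"tz":0,"rx":0,"ry":0,"rz":0,"claw":0.0854},
    {"tx":0,"ty":-0.1,"tz":0,"rx":0,"ry":0,"rz":0,"claw":0.0854},
    {"tx":0,"ty":-0.15,"tz":0,"rx":0,"ry":0,"rz":0,"claw":0.0854},
    {"tx":0,"ty":-0.2,"tz":0,"rx":0,"ry":0,"rz":0,"claw":0.0854},
    {"tx":0,"ty":-0.25,"tz":0,"rx":0,"ry":0,"rz":0,"claw":0.0854},
    {"tx":0,"ty":-0.3,"tz":0,"rx":0,"ry":0,"rz":0,"claw":0.0854},
    {"tx":0,"ty":-0.35,"tz":0,"rx":0,"ry":0,"rz":0,"claw":0.0854},
    {"tx":0,"ty":-0.39,"tz":0,"rx":0,"ry":0,"rz":0,"claw":0.0854},
    {"tx":0,"ty":-0.39,"tz":0,"rx":0,"ry":0,"rz":0,"claw":0.0854},
    {"tx":0,"ty":-0.39,"tz":0,"rx":0,"ry":0,"rz":0,"claw":0.0854},
    {"tx":0,"ty":-0.39,"tz":0,"rx":0,"ry":0,"rz":0,"claw":0.0854},
    {"tx":0,"ty":-0.39,"tz":0,"rx":0,"ry":0,"rz":0,"claw":0.0854}
  ]
}}

```text
clock: 10.2
eef_pos: [461.0, -196.6, 170.3]
tool_rot: [3.141, -0.0, 3.074]
force: [-0.5, -0.3, -0.1]
width: 85.5
```

```bash
python3 look.py w5; python3 - <<'E'
from h import *
C,im=snap("top","top3")
for n in("copper","blue","red","green"):
    for c in blobs(mask(im,n),25):
        x,y,w,hh=cv2.boundingRect(c)
        if 160<x<500 and 180<y<280: print(n,(x,y,w,hh),rect(C,c,85 if x<330 else 80))
cv2.imwrite("pics/c2.png",np.hstack([cv2.resize(im[150:290,150:350],(560,392)),cv2.resize(cv2.imread("pics/w5.png")[:,:,::-1],(240,150))] if 0 else [cv2.resize(im[150:290,150:350],(600,420))])[:,:,::-1])
E
```

```text
10.25 [ 461.  -196.8  170.3] [180.   -0.  176.1]
copper (18, 249, 60, 44) 1360.5 z80 [ 518.3 -476.4   51.2   31.    21.2] z86 [ 515.4 -470.    50.1   30.3   21.2] z5 
copper (520, 182, 62, 33) 1756.5 z80 [475.5  14.4  52.1  30.8  -3.8] z86 [473.5   9.7  50.9  30.1  -3.8] z5 
copper (486, 152, 69, 7) 265.0 z80 [433.6 -18.5  61.    5.3  -2.7] z86 [432.7 -22.4  59.6   5.2  -2.7] z5 
copper (279, 115, 61, 42) 2026.5 z80 [ 404.2 -205.    51.1   31.2    2.5] z86 [ 403.9 -204.7   49.9   30.5    2.5] z5 
green (172, 267, 22, 25) 285.5 z80 [ 536.7 -343.5   27.9   21.    81.3] z86 [ 533.4 -340.    27.3   20.5   81.3] z5 
red (532, 227, 57, 18) 398.0 z80 [513.8  28.8  51.7  17.6  -3.8] z86 [511.   23.8  50.5  17.2  -3.8] z5 
red (477, 204, 20, 23) 256.0 z80 [488.3 -42.9  21.9  17.7  85.4] z86 [486.1 -46.3  21.4  17.3  85.4] z5 
copper (381, 254, 9, 12) [ 401.5 -193.3   32.    23.2   88.2]
copper (307, 231, 18, 12) [472.3   7.7  49.7  32.1  -1.2]
copper (176, 218, 61, 53) [ 4.564e+02  3.287e+02  1.758e+02  1.503e+02 -1.000e-01]
copper (170, 216, 18, 54) [467.7 426.6 160.3  45.7  76.6]
copper (472, 211, 20, 17) [ 513.9 -478.9   52.    36.5   21.9]
blue (193, 238, 19, 12) [458.4 340.7  53.2  32.2  -1.1]
red (309, 222, 15, 9) [503.    5.6  41.   23.5  -1.2]
green (422, 206, 18, 8) [ 544.6 -331.    51.    18.9   -7.6]
```

View pics/c2.png

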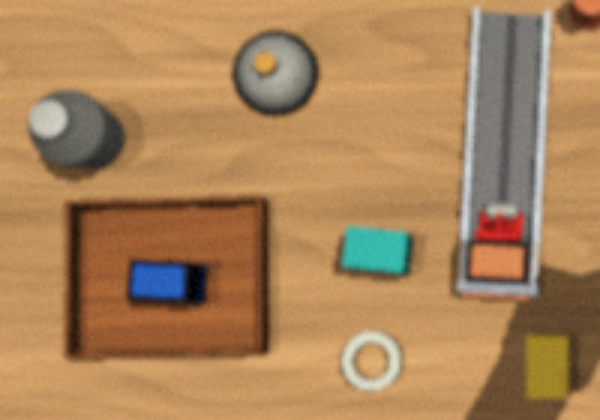

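Blue stands in the box (crop (160,283)); the kept carton is at the stop (498,262) with the pusher behind. Now stock_a.

Request:
{"api": "apply_moves", "payload": {
  "increments": [
    {"tx":-0.04,"ty":-0.006,"tz":0,"rx":0,"ry":0,"rz":0.9,"claw":0.0854},
    {"tx":-0.057,"ty":-0.008,"tz":0,"rx":0,"ry":0,"rz":1.28,"claw":0.0854},
    {"tx":-0.057,"ty":-0.008,"tz":0,"rx":0,"ry":0,"rz":1.28,"claw":0.0854},
    {"tx":-0.057,"ty":-0.008,"tz":-0.04,"rx":0,"ry":0,"rz":1.28,"claw":0.0854},
    {"tx":-0.057,"ty":-0.008,"tz":-0.08,"rx":0,"ry":0,"rz":1.28,"claw":0.0854},
    {"tx":-0.057,"ty":-0.008,"tz":-0.12,"rx":0,"ry":0,"rz":1.28,"claw":0.0854},
    {"tx":-0.057,"ty":-0.008,"tz":-0.15,"rx":0,"ry":0,"rz":1.28,"claw":0.0854},
    {"tx":-0.057,"ty":-0.008,"tz":-0.164,"rx":0,"ry":0,"rz":1.28,"claw":0.0854},
    {"tx":-0.057,"ty":-0.008,"tz":-0.164,"rx":0,"ry":0,"rz":1.28,"claw":0.0854}
  ]
}}

```text
clock: 11.2
eef_pos: [403.4, -205.0, 4.3]
tool_rot: [3.139, -0.003, -3.099]
force: [-0.1, -0.1, 1.0]
width: 85.6
```

Request:
{"api": "apply_moves", "payload": {
  "increments": [
    {"tx":0,"ty":0,"tz":0,"rx":0,"ry":0,"rz":0,"claw":0.05},
    {"tx":0,"ty":0,"tz":0,"rx":0,"ry":0,"rz":0,"claw":0.05},
    {"tx":0,"ty":0,"tz":0,"rx":0,"ry":0,"rz":0,"claw":0.05},
    {"tx":0,"ty":0,"tz":0,"rx":0,"ry":0,"rz":0,"claw":0.05},
    {"tx":0,"ty":0,"tz":0,"rx":0,"ry":0,"rz":0,"claw":0.05}
  ]
}}

```text
clock: 11.7
eef_pos: [405.1, -206.8, 7.3]
tool_rot: [-3.14, 0.003, -3.1]
force: [1.1, 0.8, 8.0]
width: 59.2
```

Request:
{"api": "apply_moves", "payload": {
  "increments": [
    {"tx":0,"ty":0,"tz":0.03,"rx":0,"ry":0,"rz":0,"claw":0.05},
    {"tx":0,"ty":0,"tz":0.075,"rx":0,"ry":0,"rz":0,"claw":0.05},
    {"tx":0.01,"ty":0.02,"tz":0.12,"rx":0,"ry":0,"rz":0,"claw":0.05},
    {"tx":0.03,"ty":0.05,"tz":0.145,"rx":0,"ry":0,"rz":-0.6,"claw":0.05},
    {"tx":0.045,"ty":0.09,"tz":0.145,"rx":0,"ry":0,"rz":-1.24,"claw":0.05},
    {"tx":0.063,"ty":0.135,"tz":0.145,"rx":0,"ry":0,"rz":-1.24,"claw":0.05},
    {"tx":0.063,"ty":0.18,"tz":0.145,"rx":0,"ry":0,"rz":-1.24,"claw":0.05},
    {"tx":0.063,"ty":0.21,"tz":0.145,"rx":0,"ry":0,"rz":-1.24,"claw":0.05},
    {"tx":0.063,"ty":0.217,"tz":0.145,"rx":0,"ry":0,"rz":-1.24,"claw":0.05},
    {"tx":0.063,"ty":0.217,"tz":0.145,"rx":0,"ry":0,"rz":-1.24,"claw":0.05},
    {"tx":0.063,"ty":0.217,"tz":0.145,"rx":0,"ry":0,"rz":-1.24,"claw":0.05}
  ]
}}

```text
clock: 12.8
eef_pos: [466.6, 9.0, 151.3]
tool_rot: [-3.141, 0.0, 3.073]
force: [-0.1, -0.8, -1.9]
width: 59.5
```

```bash
cat > held.py <<'E'
import sys; from h import *
C,im=snap("wrist",sys.argv[1]); s=read_state(); t=s["eef_pos"]; print(s["clock"],t.round(1),np.degrees(s["tool_rot"]).round(2),s["width"].round(1),s["force"].round(1))
z=t[2]-7.3+80
for c in blobs(mask(im,"copper"),1500):
    x,y,w,h=cv2.boundingRect(c)
    if 200<x and x+w<440: print((x,y,w,h),"held z",rect(C,c,z),"z86",rect(C,c,86))
E
python3 held.py w6; python3 - <<'E'
from h import *
# guides in w2 (pose then): rebuild the camera from its TCP pose via present hand-eye
s=read_state(); K,o,A=cam("wrist"); T=R.from_euler("xyz",s["tool_rot"]).as_matrix(); t=s["eef_pos"]
t2=np.array([568.1,12.9,200.3]); T2=R.from_euler("xyz",np.radians([179.9,0,176.2])).as_matrix()
C=(K,t2+T2@T.T@(o-t),T2@T.T@A)
im=cv2.imread("pics/w2.png")[:,:,::-1]; h=cv2.cvtColor(im,cv2.COLOR_RGB2HSV).astype(int)
w=(h[...,1]<50)&(h[...,2]>170)
O=np.array([453.5,11.0]); u=np.array([.9978,-.0663]); v=np.array([.0663,.9978])
for r in (190,210,230,250,270,285):
    c=np.where(w[r,270:365])[0]+270; k=np.where(np.diff(c)>5)[0]
    a=[c[0],c[k[0]],c[k[0]+1],c[-1]]; P=ray(C,[[q,r] for q in a],26)[:,:2]-O; print(r,a,(P@u).round(),(P@v).round(1))
E
```

```text
190 [np.int64(284), np.int64(287), np.int64(343), np.int64(347)] [127. 127. 127. 127.] [-38.1 -34.4  33.7  38.6]
210 [np.int64(284), np.int64(288), np.int64(343), np.int64(347)] [152. 152. 152. 152.] [-39.  -34.   34.2  39.2]
230 [np.int64(285), np.int64(288), np.int64(342), np.int64(346)] [179. 179. 179. 179.] [-38.7 -34.9  33.5  38.5]
250 [np.int64(286), np.int64(289), np.int64(342), np.int64(345)] [206. 206. 206. 206.] [-38.3 -34.5  34.   37.9]
270 [np.int64(286), np.int64(290), np.int64(341), np.int64(345)] [235. 235. 235. 235.] [-39.3 -34.   33.2  38.5]
285 [np.int64(287), np.int64(290), np.int64(341), np.int64(345)] [257. 257. 257. 257.] [-38.7 -34.7  33.6  38.9]Traceback (most recent call last):
  File "held.py", line 2, in <module>
    C,im=snap("wrist",sys.argv[1]); s=read_state(); t=s["eef_pos"]; print(s["clock"],t.round(1),np.degrees(s["tool_rot"]).round(2),s["width"].round(1),s["force"].round(1))
                                                                                                                                   ^^^^^^^^^^^^^^^^
AttributeError: 'float' object has no attribute 'round'
```

```bash
sed -i 's/s\["width"\].round(1)/round(float(s["width"]),1)/' held.py
cat >> held.py <<'E'
O=np.array([453.5,11.0]); u=np.array([.9978,-.0663]); v=np.array([.0663,.9978]); p=t[:2]-O
print("TCP tray xy",(p@u).round(1),(p@v).round(1))
E
python3 held.py w6
```

```text
12.9 [466.7   8.6 151.3] [-179.95   -0.    176.  ] 59.5 [-0.  -0.6 -1.4]
TCP tray xy 13.3 -1.5
```

View pics/w6.png

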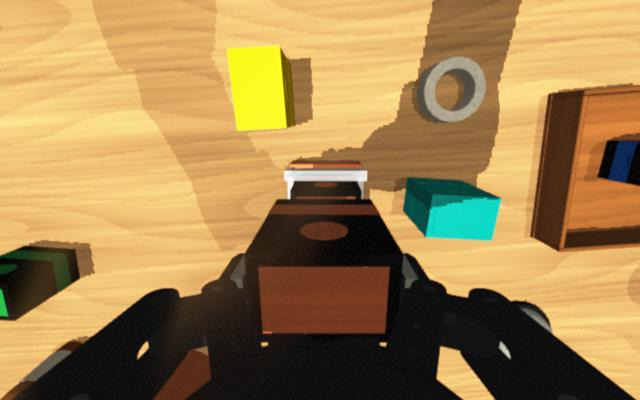

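The held carton's top is in shade (258–390, 265–335) and looks square between the fingers; the kept carton is below it at the stop. Measuring its offset.

```bash
cat > held.py <<'E'
import sys; from h import *
C,im=snap("wrist",sys.argv[1]); s=read_state(); t=s["eef_pos"]; T=R.from_euler("xyz",s["tool_rot"]).as_matrix(); print(s["clock"],t.round(1),np.degrees(s["tool_rot"]).round(2),round(float(s["width"]),1),s["force"].round(1))
h=cv2.cvtColor(im,cv2.COLOR_RGB2HSV).astype(int); m=((h[...,0]<16)&(h[...,1]>110)&(h[...,2]>60)).astype(np.uint8); m[:240]=0; m[:,:230]=0; m[:,430:]=0
O=np.array([453.5,11.0]); u=np.array([.9978,-.0663]); v=np.array([.0663,.9978]); p=t[:2]-O
for c in blobs(m,1500):
    r=rect(C,c,t[2]-7.3+80); q=r[:2]-O; print(cv2.boundingRect(c),"held",r,"rel TCP",(r[:2]-t[:2]).round(1),"tray xy",(q@u).round(1),(q@v).round(1))
print("TCP tray xy",(p@u).round(1),(p@v).round(1))
E
python3 held.py w6
```

```text
12.95 [466.7   8.8 151.2] [-179.96    0.    176.  ] 59.3 [ 0.4 -0.4 -0.8]
(258, 266, 132, 68) held [465.3   8.6  50.2  30.3  -3.9] rel TCP [-1.4 -0.2] tray xy 11.9 -1.6
TCP tray xy 13.3 -1.4
```

Request:
{"api": "apply_moves", "payload": {
  "increments": [
    {"tx":0,"ty":0.0015,"tz":-0.025,"rx":0,"ry":0,"rz":0,"claw":0.05},
    {"tx":0,"ty":0.0015,"tz":-0.05,"rx":0,"ry":0,"rz":0,"claw":0.05},
    {"tx":0,"ty":0.0015,"tz":-0.05,"rx":0,"ry":0,"rz":0,"claw":0.05},
    {"tx":0.015,"ty":0.0005,"tz":-0.05,"rx":0,"ry":0,"rz":0,"claw":0.05},
    {"tx":0.03,"ty":-0.0005,"tz":-0.05,"rx":0,"ry":0,"rz":0,"claw":0.05},
    {"tx":0.042,"ty":-0.001,"tz":-0.05,"rx":0,"ry":0,"rz":0,"claw":0.05},
    {"tx":0.051,"ty":-0.002,"tz":-0.05,"rx":0,"ry":0,"rz":0,"claw":0.05},
    {"tx":0.051,"ty":-0.002,"tz":-0.05,"rx":0,"ry":0,"rz":0,"claw":0.05},
    {"tx":0.051,"ty":-0.002,"tz":-0.05,"rx":0,"ry":0,"rz":0,"claw":0.05}
  ]
}}

```text
clock: 13.85
eef_pos: [516.3, 7.6, 101.4]
tool_rot: [-3.141, -0.002, 3.073]
force: [-4.0, -0.7, -1.8]
width: 59.5
```

```bash
python3 held.py w7
```

```text
13.9 [516.4   7.7 101.4] [-1.7996e+02 -1.1000e-01  1.7611e+02] 59.3 [-3.5 -0.3 -2.3]
(257, 266, 133, 68) held [515.    7.6  50.3  30.2  -3.8] rel TCP [-1.4 -0.1] tray xy 61.6 0.7
TCP tray xy 63.0 0.9
```

Pusher is back (−3.5 N), carton at tray x 61.6. A little more clearance, then down.

Request:
{"api": "apply_moves", "payload": {
  "increments": [
    {"tx":0.002,"ty":-0.001,"tz":0,"rx":0,"ry":0,"rz":0,"claw":0.05},
    {"tx":0.002,"ty":-0.001,"tz":-0.012,"rx":0,"ry":0,"rz":0,"claw":0.05},
    {"tx":0.002,"ty":-0.001,"tz":-0.03,"rx":0,"ry":0,"rz":0,"claw":0.05},
    {"tx":0.002,"ty":-0.001,"tz":-0.05,"rx":0,"ry":0,"rz":0,"claw":0.05},
    {"tx":0.002,"ty":-0.001,"tz":-0.067,"rx":0,"ry":0,"rz":0,"claw":0.05},
    {"tx":0.002,"ty":-0.001,"tz":-0.078,"rx":0,"ry":0,"rz":0,"claw":0.05},
    {"tx":0.002,"ty":-0.001,"tz":-0.085,"rx":0,"ry":0,"rz":0,"claw":0.05},
    {"tx":0.002,"ty":-0.001,"tz":-0.086,"rx":0,"ry":0,"rz":0,"claw":0.05},
    {"tx":0.002,"ty":-0.001,"tz":-0.086,"rx":0,"ry":0,"rz":0,"claw":0.05}
  ]
}}

```text
clock: 14.8
eef_pos: [519.5, 7.7, 15.1]
tool_rot: [3.142, -0.001, 3.075]
force: [-3.8, 0.7, -2.8]
width: 59.4
```

Request:
{"api": "apply_moves", "payload": {
  "increments": [
    {"tx":0,"ty":0,"tz":-0.0015,"rx":0,"ry":0,"rz":0,"claw":0.05},
    {"tx":0,"ty":0,"tz":-0.0015,"rx":0,"ry":0,"rz":0,"claw":0.0854},
    {"tx":0,"ty":0,"tz":-0.0015,"rx":0,"ry":0,"rz":0,"claw":0.0854},
    {"tx":0,"ty":0,"tz":-0.0015,"rx":0,"ry":0,"rz":0,"claw":0.0854},
    {"tx":0,"ty":0,"tz":-0.0015,"rx":0,"ry":0,"rz":0,"claw":0.0854},
    {"tx":0,"ty":0,"tz":0.03,"rx":0,"ry":0,"rz":0,"claw":0.0854},
    {"tx":0,"ty":0,"tz":0.07,"rx":0,"ry":0,"rz":0,"claw":0.0854},
    {"tx":0,"ty":0,"tz":0.11,"rx":0,"ry":0,"rz":0,"claw":0.0854},
    {"tx":0.02,"ty":0,"tz":0.15,"rx":0,"ry":0,"rz":0,"claw":0.0854},
    {"tx":0.04,"ty":0,"tz":0.165,"rx":0,"ry":0,"rz":0,"claw":0.0854},
    {"tx":0.04,"ty":0,"tz":0.165,"rx":0,"ry":0,"rz":0,"claw":0.0854}
  ]
}}

```text
clock: 15.9
eef_pos: [564.6, 7.7, 183.4]
tool_rot: [3.14, 0.01, 3.074]
force: [0.4, 0.3, -0.6]
width: 85.6
```

```bash
cat > row.py <<'E'
import sys; from h import *
O=np.array([453.5,11.0]); u=np.array([.9978,-.0663]); v=np.array([.0663,.9978])
C,im=snap("wrist",sys.argv[1]); s=read_state(); print(s["clock"],s["eef_pos"].round(1))
for n,z in (("copper",86),("red",108)):
    for c in blobs(mask(im,n),150):
        r=rect(C,c,z); q=r[:2]-O
        if abs(q@v)<60 and -30<q@u<280: print(n,cv2.boundingRect(c),r,"tray xy",(q@u).round(1),(q@v).round(1))
E
python3 row.py w8
```

```text
15.95 [561.1   7.6 181.2]
copper (292, 123, 57, 35) [513.5   8.3  50.8  30.1  -3.8] tray xy 60.0 1.3
copper (289, 74, 60, 39) [473.7   9.7  51.   30.8  -3.8] tray xy 20.2 0.0
red (293, 166, 51, 26) [544.    4.6  42.7  21.9  -3.8] tray xy 90.7 -0.4
```

View pics/w8.png

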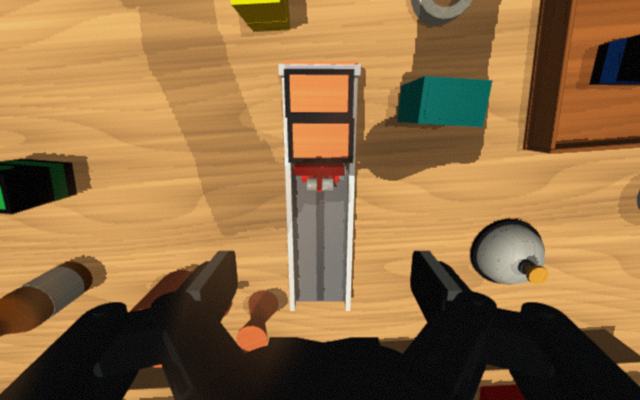

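Row holds: cartons at tray x 20.2 and 60.0, pusher behind. Now over to stock_b.

Request:
{"api": "apply_moves", "payload": {
  "increments": [
    {"tx":0,"ty":-0.05,"tz":0,"rx":0,"ry":0,"rz":0.5,"claw":0.0854},
    {"tx":0,"ty":-0.1,"tz":0,"rx":0,"ry":0,"rz":1.0,"claw":0.0854},
    {"tx":0,"ty":-0.15,"tz":0,"rx":0,"ry":0,"rz":1.5,"claw":0.0854},
    {"tx":0,"ty":-0.2,"tz":0,"rx":0,"ry":0,"rz":2.0,"claw":0.0854},
    {"tx":0,"ty":-0.25,"tz":0,"rx":0,"ry":0,"rz":2.5,"claw":0.0854},
    {"tx":0,"ty":-0.3,"tz":0,"rx":0,"ry":0,"rz":3.0,"claw":0.0854},
    {"tx":0,"ty":-0.35,"tz":0,"rx":0,"ry":0,"rz":3.5,"claw":0.0854},
    {"tx":0,"ty":-0.4,"tz":0,"rx":0,"ry":0,"rz":4.0,"claw":0.0854},
    {"tx":0,"ty":-0.44,"tz":0,"rx":0,"ry":0,"rz":4.5,"claw":0.0854},
    {"tx":0,"ty":-0.469,"tz":0,"rx":0,"ry":0,"rz":5.0,"claw":0.0854},
    {"tx":0,"ty":-0.469,"tz":0,"rx":0,"ry":0,"rz":5.0,"claw":0.0854},
    {"tx":0,"ty":-0.469,"tz":0,"rx":0,"ry":0,"rz":5.0,"claw":0.0854}
  ]
}}

```text
clock: 17.15
eef_pos: [558.0, -460.3, 177.6]
tool_rot: [3.137, -0.002, -2.773]
force: [0.4, 1.3, 0.4]
width: 85.5
```

```bash
python3 look.py w9; python3 -c "
from h import *
print(read_state()['qpos'].round(2))"
```

```text
17.2 [ 559.  -459.   178.3] [ 1.798e+02 -1.000e-01 -1.588e+02]
copper (483, 372, 42, 28) 164.0 z80 [ 691.5 -177.8   66.1   18.   -15.8] z86 [ 687.1 -184.6   64.6   17.6  -15.8] z5 
copper (294, 133, 56, 35) 1827.5 z80 [ 518.2 -477.    50.9   30.7   21.1] z86 [ 517.6 -477.2   49.8   30.    21.1] z5 
copper (8, 0, 176, 43) 2090.0 z80 [ 481.9 -685.7  138.5   12.     8.9] z86 [ 482.1 -681.3  135.4   11.7    8.9] z5 
green (425, 203, 58, 47) 1375.0 z80 [ 540.6 -329.1   49.9   29.9   -8.6] z86 [ 539.5 -332.6   48.8   29.2   -8.6] z5 
[ 0.73  0.77 -0.17  1.29  0.13  1.09  2.5 ]
```

Request:
{"api": "apply_moves", "payload": {
  "increments": [
    {"tx":-0.04,"ty":-0.018,"tz":0,"rx":0,"ry":0,"rz":0,"claw":0.0854},
    {"tx":-0.041,"ty":-0.018,"tz":0,"rx":0,"ry":0,"rz":0,"claw":0.0854},
    {"tx":-0.041,"ty":-0.018,"tz":-0.04,"rx":0,"ry":0,"rz":0,"claw":0.0854},
    {"tx":-0.041,"ty":-0.018,"tz":-0.08,"rx":0,"ry":0,"rz":0,"claw":0.0854},
    {"tx":-0.041,"ty":-0.018,"tz":-0.12,"rx":0,"ry":0,"rz":0,"claw":0.0854},
    {"tx":-0.041,"ty":-0.018,"tz":-0.155,"rx":0,"ry":0,"rz":0,"claw":0.0854},
    {"tx":-0.041,"ty":-0.018,"tz":-0.172,"rx":0,"ry":0,"rz":0,"claw":0.0854},
    {"tx":-0.041,"ty":-0.018,"tz":-0.172,"rx":0,"ry":0,"rz":0,"claw":0.0854},
    {"tx":-0.041,"ty":-0.018,"tz":-0.172,"rx":0,"ry":0,"rz":0,"claw":0.0854}
  ]
}}

```text
clock: 18.1
eef_pos: [519.9, -479.2, 9.5]
tool_rot: [-3.14, 0.001, -2.771]
force: [0.0, -0.5, 0.2]
width: 85.2
```

Request:
{"api": "apply_moves", "payload": {
  "increments": [
    {"tx":0,"ty":0,"tz":0,"rx":0,"ry":0,"rz":0,"claw":0.05},
    {"tx":0,"ty":0,"tz":0,"rx":0,"ry":0,"rz":0,"claw":0.05},
    {"tx":0,"ty":0,"tz":0,"rx":0,"ry":0,"rz":0,"claw":0.05},
    {"tx":0,"ty":0,"tz":0,"rx":0,"ry":0,"rz":0,"claw":0.05},
    {"tx":0,"ty":0,"tz":0,"rx":0,"ry":0,"rz":0,"claw":0.05}
  ]
}}

```text
clock: 18.6
eef_pos: [520.1, -480.4, 10.6]
tool_rot: [-3.138, 0.002, -2.772]
force: [0.0, 0.2, 6.3]
width: 59.2
```

Request:
{"api": "apply_moves", "payload": {
  "increments": [
    {"tx":0,"ty":0,"tz":0.03,"rx":0,"ry":0,"rz":0,"claw":0.05},
    {"tx":0,"ty":0,"tz":0.075,"rx":0,"ry":0,"rz":0,"claw":0.05},
    {"tx":0,"ty":0.01,"tz":0.12,"rx":0,"ry":0,"rz":0,"claw":0.05},
    {"tx":0,"ty":0.04,"tz":0.145,"rx":0,"ry":0,"rz":-0.6,"claw":0.05},
    {"tx":-0.005,"ty":0.085,"tz":0.145,"rx":0,"ry":0,"rz":-1.2,"claw":0.05},
    {"tx":-0.005,"ty":0.13,"tz":0.145,"rx":0,"ry":0,"rz":-1.8,"claw":0.05},
    {"tx":-0.005,"ty":0.175,"tz":0.145,"rx":0,"ry":0,"rz":-2.4,"claw":0.05},
    {"tx":-0.01,"ty":0.22,"tz":0.145,"rx":0,"ry":0,"rz":-3.0,"claw":0.05},
    {"tx":-0.01,"ty":0.265,"tz":0.145,"rx":0,"ry":0,"rz":-3.6,"claw":0.05},
    {"tx":-0.0145,"ty":0.31,"tz":0.145,"rx":0,"ry":0,"rz":-4.2,"claw":0.05},
    {"tx":-0.0145,"ty":0.355,"tz":0.145,"rx":0,"ry":0,"rz":-4.7,"claw":0.05},
    {"tx":-0.0145,"ty":0.4,"tz":0.145,"rx":0,"ry":0,"rz":-5.0,"claw":0.05}
  ]
}}

```text
clock: 19.8
eef_pos: [504.2, -77.8, 154.0]
tool_rot: [-3.142, 0.001, 3.073]
force: [0.8, 1.1, -1.1]
width: 59.3
```

Request:
{"api": "apply_moves", "payload": {
  "increments": [
    {"tx":0,"ty":0.04,"tz":0,"rx":0,"ry":0,"rz":0,"claw":0.05},
    {"tx":0,"ty":0.075,"tz":0,"rx":0,"ry":0,"rz":0,"claw":0.05},
    {"tx":0,"ty":0.088,"tz":0,"rx":0,"ry":0,"rz":0,"claw":0.05},
    {"tx":0,"ty":0.088,"tz":0,"rx":0,"ry":0,"rz":0,"claw":0.05},
    {"tx":0,"ty":0.088,"tz":0,"rx":0,"ry":0,"rz":0,"claw":0.05},
    {"tx":0,"ty":0.088,"tz":0,"rx":0,"ry":0,"rz":0,"claw":0.05}
  ]
}}

```text
clock: 20.4
eef_pos: [504.3, 6.2, 153.3]
tool_rot: [-3.14, 0.0, 3.072]
force: [-0.4, -0.4, -1.2]
width: 59.3
```

```bash
sed -i 's/-7.3+80/-10+80/' held.py; python3 held.py w10
```

```text
20.45 [504.3   6.3 153.3] [-1.7995e+02  1.0000e-02  1.7598e+02] 59.2 [-0.4 -0.9 -1.2]
(259, 263, 129, 67) held [503.1   6.2  50.1  30.4  -3.9] rel TCP [-1.2 -0.1] tray xy 49.8 -1.5
TCP tray xy 51.0 -1.3
```

Request:
{"api": "apply_moves", "payload": {
  "increments": [
    {"tx":0,"ty":0.0015,"tz":-0.025,"rx":0,"ry":0,"rz":0,"claw":0.05},
    {"tx":0,"ty":0.0015,"tz":-0.05,"rx":0,"ry":0,"rz":0,"claw":0.05},
    {"tx":0,"ty":0.0015,"tz":-0.05,"rx":0,"ry":0,"rz":0,"claw":0.05},
    {"tx":0.015,"ty":0.0005,"tz":-0.05,"rx":0,"ry":0,"rz":0,"claw":0.05},
    {"tx":0.03,"ty":-0.0005,"tz":-0.05,"rx":0,"ry":0,"rz":0,"claw":0.05},
    {"tx":0.044,"ty":-0.0015,"tz":-0.05,"rx":0,"ry":0,"rz":0,"claw":0.05},
    {"tx":0.0545,"ty":-0.002,"tz":-0.05,"rx":0,"ry":0,"rz":0,"claw":0.05},
    {"tx":0.0545,"ty":-0.002,"tz":-0.05,"rx":0,"ry":0,"rz":0,"claw":0.05},
    {"tx":0.0545,"ty":-0.002,"tz":-0.05,"rx":0,"ry":0,"rz":0,"claw":0.05}
  ]
}}

```text
clock: 21.35
eef_pos: [557.1, 5.3, 103.3]
tool_rot: [-3.141, -0.003, 3.073]
force: [-4.0, -1.7, -0.8]
width: 59.1
```

```bash
python3 held.py w11
```

```text
21.4 [557.1   5.4 103.3] [-1.7995e+02 -1.5000e-01  1.7610e+02] 59.4 [-4.6 -1.5 -0.8]
(259, 263, 129, 67) held [556.    5.2  50.1  30.3  -3.8] rel TCP [-1.1 -0.2] tray xy 102.7 1.0
TCP tray xy 103.8 1.3
```

Request:
{"api": "apply_moves", "payload": {
  "increments": [
    {"tx":0.0005,"ty":-0.001,"tz":0,"rx":0,"ry":0,"rz":0,"claw":0.05},
    {"tx":0.0005,"ty":-0.001,"tz":-0.012,"rx":0,"ry":0,"rz":0,"claw":0.05},
    {"tx":0.0005,"ty":-0.001,"tz":-0.03,"rx":0,"ry":0,"rz":0,"claw":0.05},
    {"tx":0.0005,"ty":-0.001,"tz":-0.05,"rx":0,"ry":0,"rz":0,"claw":0.05},
    {"tx":0.0005,"ty":-0.001,"tz":-0.067,"rx":0,"ry":0,"rz":0,"claw":0.05},
    {"tx":0.0005,"ty":-0.001,"tz":-0.078,"rx":0,"ry":0,"rz":0,"claw":0.05},
    {"tx":0.0005,"ty":-0.001,"tz":-0.086,"rx":0,"ry":0,"rz":0,"claw":0.05},
    {"tx":0.0005,"ty":-0.001,"tz":-0.086,"rx":0,"ry":0,"rz":0,"claw":0.05},
    {"tx":0.0005,"ty":-0.001,"tz":-0.087,"rx":0,"ry":0,"rz":0,"claw":0.05}
  ]
}}

```text
clock: 22.3
eef_pos: [559.4, 5.9, 16.2]
tool_rot: [3.141, 0.0, 3.075]
force: [-3.5, 1.7, 0.9]
width: 59.5
```

Request:
{"api": "apply_moves", "payload": {
  "increments": [
    {"tx":0,"ty":0,"tz":0,"rx":0,"ry":0,"rz":0,"claw":0.0854},
    {"tx":0,"ty":0,"tz":0,"rx":0,"ry":0,"rz":0,"claw":0.0854},
    {"tx":0,"ty":0,"tz":0,"rx":0,"ry":0,"rz":0,"claw":0.0854},
    {"tx":0,"ty":0,"tz":0,"rx":0,"ry":0,"rz":0,"claw":0.0854},
    {"tx":0,"ty":0,"tz":0.03,"rx":0,"ry":0,"rz":0,"claw":0.0854},
    {"tx":0,"ty":0,"tz":0.07,"rx":0,"ry":0,"rz":0,"claw":0.0854},
    {"tx":0,"ty":0,"tz":0.11,"rx":0,"ry":0,"rz":0,"claw":0.0854},
    {"tx":0.01,"ty":0,"tz":0.15,"rx":0,"ry":0,"rz":0,"claw":0.0854},
    {"tx":0.02,"ty":0,"tz":0.18,"rx":0,"ry":0,"rz":0,"claw":0.0854},
    {"tx":0.02,"ty":0,"tz":0.18,"rx":0,"ry":0,"rz":0,"claw":0.0854},
    {"tx":0.02,"ty":0,"tz":0.18,"rx":0,"ry":0,"rz":0,"claw":0.0854}
  ]
}}

```text
clock: 23.4
eef_pos: [579.6, 5.5, 196.7]
tool_rot: [3.141, 0.001, 3.075]
force: [-1.7, -0.1, 0.0]
width: 85.5
```

```bash
python3 row.py w12; python3 - <<'E'
from h import *
C,im=snap("top","top4"); S,sm=snap("side","side4")
for n in("blue","green"):
    for c in blobs(mask(im,n),25):
        x,y,w,hh=cv2.boundingRect(c)
        if 160<x<500 and 180<y<280: print(n,(x,y,w,hh),rect(C,c,85 if x<330 else 80))
for c in blobs(mask(im,"copper"),50):
    x,y,w,h=cv2.boundingRect(c)
    if y>130: print("copper top view",(x,y,w,h))
# brass plunger: orange-ish in both views
for nm,CC,i,(x0,x1,y0,y1) in(("top",C,im,(215,270,150,200)),("side",S,sm,(275,325,135,175))):
    h=cv2.cvtColor(i,cv2.COLOR_RGB2HSV).astype(int); m=((h[...,0]>10)&(h[...,0]<28)&(h[...,1]>150)).astype(np.uint8)
    k=np.zeros_like(m);k[y0:y1,x0:x1]=m[y0:y1,x0:x1]
    for c in blobs(k,6): M=cv2.moments(c); p=[M["m10"]/M["m00"],M["m01"]/M["m00"]]; print(nm,cv2.boundingRect(c),np.round(p,1),ray(CC,p,66).round(1))
W=cam("wrist"); b=cv2.imread("pics/w12.png")[:,:,::-1]; h=cv2.cvtColor(b,cv2.COLOR_RGB2HSV).astype(int); m=((h[...,0]>12)&(h[...,0]<28)&(h[...,1]>180)&(h[...,2]>120)).astype(np.uint8); m[:,:440]=0
for c in blobs(m,40): print("wrist",cv2.boundingRect(c),rect(W,c,66))
E
```

```text
23.45 [578.4   5.5 195.6]
copper (296, 151, 53, 32) [553.3   6.1  50.2  30.3  -2.6] tray xy 99.9 1.7
copper (295, 107, 55, 35) [514.    8.4  50.9  30.7  -3.8] tray xy 60.5 1.4
copper (292, 59, 58, 38) [473.8   9.7  51.1  30.7  -3.8] tray xy 20.3 0.0
red (297, 192, 47, 21) [583.3   2.3  42.5  19.   -1.9] tray xy 130.1 -0.1
blue (193, 238, 19, 12) [458.4 340.6  53.1  32.2  -1.1]
green (421, 206, 19, 13) [ 537.6 -329.2   53.1   33.4   -9.4]
copper top view (549, 309, 56, 13)
copper top view (531, 223, 55, 13)
copper top view (176, 219, 61, 52)
copper top view (0, 174, 41, 8)
copper top view (340, 142, 14, 19)
copper top view (356, 139, 41, 28)
top (236, 168, 5, 6) [238.  170.6] [[676.2 237.9  66. ]]
side (296, 142, 7, 8) [299.2 144.5] [[677.4 239.   66. ]]
wrist (525, 251, 19, 16) [674.1 237.6  20.1  18.6  -3.8]
wrist (546, 0, 94, 134) [475.  274.1 116.2  91.1 -86.9]
```

View pics/w12.png

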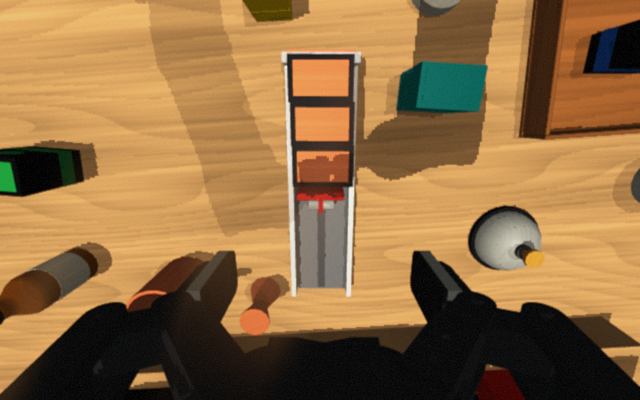

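All three copper cartons stand in line (wrist view (320,77), (322,125), (323,167)) with the pusher behind at (320,195); none left on the counter. Bell button triangulates to about (676,238) in three views. Closing the fingers and going above it.

Request:
{"api": "apply_moves", "payload": {
  "increments": [
    {"tx":0.02,"ty":0.04,"tz":0,"rx":0,"ry":0,"rz":0,"claw":0.0},
    {"tx":0.04,"ty":0.085,"tz":0,"rx":0,"ry":0,"rz":0,"claw":0.0},
    {"tx":0.06,"ty":0.13,"tz":0,"rx":0,"ry":0,"rz":0,"claw":0.0},
    {"tx":0.08,"ty":0.175,"tz":0,"rx":0,"ry":0,"rz":0,"claw":0.0},
    {"tx":0.098,"ty":0.21,"tz":0,"rx":0,"ry":0,"rz":0,"claw":0.0},
    {"tx":0.098,"ty":0.233,"tz":0,"rx":0,"ry":0,"rz":0,"claw":0.0},
    {"tx":0.098,"ty":0.233,"tz":0,"rx":0,"ry":0,"rz":0,"claw":0.0},
    {"tx":0.098,"ty":0.233,"tz":-0.04,"rx":0,"ry":0,"rz":0,"claw":0.0},
    {"tx":0.098,"ty":0.233,"tz":-0.08,"rx":0,"ry":0,"rz":0,"claw":0.0},
    {"tx":0.098,"ty":0.233,"tz":-0.115,"rx":0,"ry":0,"rz":0,"claw":0.0},
    {"tx":0.098,"ty":0.233,"tz":-0.14,"rx":0,"ry":0,"rz":0,"claw":0.0},
    {"tx":0.098,"ty":0.233,"tz":-0.14,"rx":0,"ry":0,"rz":0,"claw":0.0}
  ]
}}

```text
clock: 24.75
eef_pos: [673.0, 235.3, 50.7]
tool_rot: [-3.136, -0.01, 3.074]
force: [-0.5, 0.5, -0.3]
width: 0.2
```

```bash
python3 - <<'E'
from h import *
s=read_state(); t=s["eef_pos"]; T=R.from_euler("xyz",s["tool_rot"]).as_matrix(); print(t.round(1),s["width"],s["force"].round(1))
S,sm=snap("side"); W,wm=snap("wrist")
print("tip side",proj(S,t+T@[0,0,-32]),"plunger",proj(S,[676,238,66]))
a=cv2.resize(sm[100:190,250:350],(450,405),interpolation=cv2.INTER_CUBIC); b=cv2.resize(wm[150:350,230:410],(350,389)); b=np.vstack([b,np.zeros((16,350,3),np.uint8)])
cv2.imwrite("pics/m4.png",np.hstack([a,b])[:,:,::-1])
E
```

```text
[673.  235.3  50.7] 0.1634001491617274 [-0.5  0.5 -0.3]
tip side [[298.45594819 141.20880286]] plunger [[298.97795103 144.80296975]]
```

View pics/m4.png

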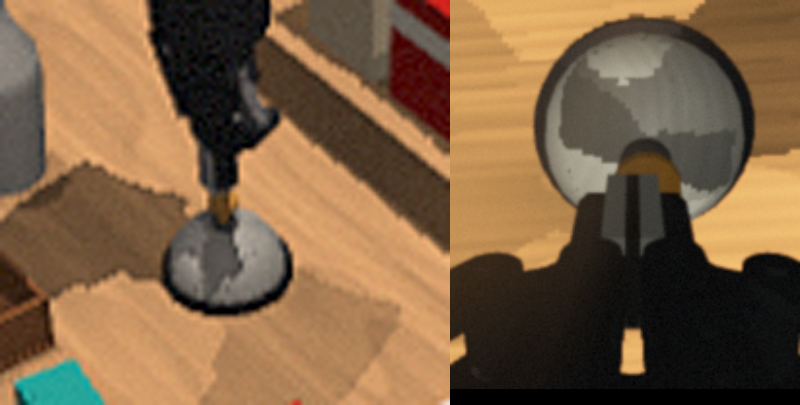

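Side view shows the closed tips just above the button (222,205); the wrist view shows the button (650,170) ~4 mm to the +y side. Correcting and pressing in steps.

Request:
{"api": "apply_moves", "payload": {
  "increments": [
    {"tx":0.003,"ty":0.0035,"tz":0,"rx":0,"ry":0,"rz":0,"claw":0.0},
    {"tx":0.003,"ty":0.0035,"tz":-0.008,"rx":0,"ry":0,"rz":0,"claw":0.0},
    {"tx":0.003,"ty":0.0035,"tz":-0.013,"rx":0,"ry":0,"rz":0,"claw":0.0},
    {"tx":0.003,"ty":0.0035,"tz":-0.016,"rx":0,"ry":0,"rz":0,"claw":0.0},
    {"tx":0.003,"ty":0.0035,"tz":-0.016,"rx":0,"ry":0,"rz":0,"claw":0.0}
  ]
}}

```text
clock: 25.35
eef_pos: [679.7, 241.8, 39.6]
tool_rot: [-3.141, -0.001, 3.075]
force: [-0.0, 0.2, 0.8]
width: -0.2
```

Request:
{"api": "apply_moves", "payload": {
  "increments": [
    {"tx":0,"ty":0,"tz":-0.003,"rx":0,"ry":0,"rz":0,"claw":0.0},
    {"tx":0,"ty":0,"tz":-0.004,"rx":0,"ry":0,"rz":0,"claw":0.0},
    {"tx":0,"ty":0,"tz":-0.004,"rx":0,"ry":0,"rz":0,"claw":0.0}
  ]
}}

```text
clock: 25.65
eef_pos: [680.1, 242.0, 36.0]
tool_rot: [-3.141, -0.0, 3.075]
force: [-0.2, 0.2, 0.6]
width: 0.2
```

Request:
{"api": "apply_moves", "payload": {
  "increments": [
    {"tx":-0.0035,"ty":-0.0035,"tz":0,"rx":0,"ry":0,"rz":0,"claw":0.0},
    {"tx":-0.0035,"ty":-0.0035,"tz":0,"rx":0,"ry":0,"rz":0,"claw":0.0},
    {"tx":-0.0035,"ty":-0.0035,"tz":-0.003,"rx":0,"ry":0,"rz":0,"claw":0.0},
    {"tx":-0.0035,"ty":-0.0035,"tz":-0.005,"rx":0,"ry":0,"rz":0,"claw":0.0},
    {"tx":-0.0035,"ty":-0.0035,"tz":-0.005,"rx":0,"ry":0,"rz":0,"claw":0.0}
  ]
}}

```text
clock: 26.15
eef_pos: [677.0, 238.3, 31.2]
tool_rot: [-3.141, 0.0, 3.075]
force: [-0.6, -1.6, 3.0]
width: -0.1
```

Request:
{"api": "apply_moves", "payload": {
  "increments": [
    {"tx":0,"ty":0,"tz":-0.003,"rx":0,"ry":0,"rz":0,"claw":0.0},
    {"tx":0,"ty":0,"tz":-0.005,"rx":0,"ry":0,"rz":0,"claw":0.0},
    {"tx":0,"ty":0,"tz":-0.005,"rx":0,"ry":0,"rz":0,"claw":0.0}
  ]
}}

```text
clock: 26.45
eef_pos: [677.1, 238.3, 26.3]
tool_rot: [-3.141, 0.0, 3.075]
force: [-0.5, -1.2, 4.6]
width: 0.0
```

Request:
{"api": "apply_moves", "payload": {
  "increments": [
    {"tx":0,"ty":0,"tz":-0.002,"rx":0,"ry":0,"rz":0,"claw":0.0},
    {"tx":0,"ty":0,"tz":-0.003,"rx":0,"ry":0,"rz":0,"claw":0.0},
    {"tx":0,"ty":0,"tz":-0.003,"rx":0,"ry":0,"rz":0,"claw":0.0},
    {"tx":0,"ty":0,"tz":-0.003,"rx":0,"ry":0,"rz":0,"claw":0.0}
  ]
}}

```text
clock: 26.85
eef_pos: [677.3, 238.4, 25.9]
tool_rot: [3.141, 0.001, 3.075]
force: [-4.5, -2.5, 16.4]
width: 0.2
```

At the hard stop (16 N, no further travel). Letting go and moving up for a final check.

Request:
{"api": "apply_moves", "payload": {
  "increments": [
    {"tx":0,"ty":0,"tz":0.01,"rx":0,"ry":0,"rz":0,"claw":0.0},
    {"tx":0,"ty":0,"tz":0.03,"rx":0,"ry":0,"rz":0,"claw":0.0},
    {"tx":0,"ty":0,"tz":0.07,"rx":0,"ry":0,"rz":0,"claw":0.0},
    {"tx":0,"ty":0,"tz":0.12,"rx":0,"ry":0,"rz":0,"claw":0.0},
    {"tx":0,"ty":-0.04,"tz":0.17,"rx":0,"ry":0,"rz":0,"claw":0.0},
    {"tx":0,"ty":-0.08,"tz":0.2,"rx":0,"ry":0,"rz":0,"claw":0.0},
    {"tx":0,"ty":-0.12,"tz":0.22,"rx":0,"ry":0,"rz":0,"claw":0.0},
    {"tx":0,"ty":-0.12,"tz":0.22,"rx":0,"ry":0,"rz":0,"claw":0.0},
    {"tx":0,"ty":-0.12,"tz":0.22,"rx":0,"ry":0,"rz":0,"claw":0.0},
    {"tx":0,"ty":-0.12,"tz":0.22,"rx":0,"ry":0,"rz":0,"claw":0.0}
  ]
}}

```text
clock: 27.85
eef_pos: [675.9, 120.6, 242.0]
tool_rot: [3.14, -0.002, 3.076]
force: [-0.3, 0.4, -0.6]
width: 0.1
```

```bash
python3 row.py w13; python3 - <<'E'
from h import *
s=read_state(); print(s["force"].round(1))
C,im=snap("top","top5"); _,sm=snap("side","side5"); old=cv2.imread("pics/top0.png")[:,:,::-1]
for nm,i in(("start",old),("now",im)):
  for n in("blue","green"):
    for c in blobs(mask(i,n),25):
        x,y,w,hh=cv2.boundingRect(c)
        if 160<x<500 and 180<y<280: print(nm,n,(x,y,w,hh),rect(C,c,85 if x<330 else 80))
a=cv2.resize(sm[80:320,120:480],(400,267)); b=cv2.resize(cv2.imread("pics/w13.png")[:,:,::-1],(400,250)); b=np.vstack([b,np.zeros((17,400,3),np.uint8)])
cv2.imwrite("pics/m5.png",np.vstack([np.hstack([a,b]),cv2.resize(im[120:300,80:520],(800,327))])[:,:,::-1])
E
```

```text
27.9 [675.6 121.3 241.7]
copper (180, 59, 52, 33) [553.7   6.5  51.4  30.7  -3.7] tray xy 100.3 2.2
copper (174, 15, 54, 35) [514.    8.5  51.2  30.3  -3.6] tray xy 60.5 1.5
copper (171, 0, 52, 5) [487.6   8.9  50.    3.4  -3.6] tray xy 34.2 0.2
red (230, 106, 17, 22) [597.4  40.3  20.2  15.2  86.4] tray xy 141.6 38.8
red (177, 94, 45, 32) [588.4   3.   43.5  29.5  -3.7] tray xy 135.1 1.0
[-1.  -0.2 -0.7]
start blue (306, 231, 19, 12) [472.3   9.1  52.6  32.1  -1.2]
start green (421, 206, 19, 13) [ 537.8 -329.4   52.7   33.    -9.4]
now blue (193, 238, 19, 12) [458.4 340.6  53.1  32.2  -1.1]
now green (421, 206, 19, 13) [ 537.5 -329.6   53.    33.7   -8.4]
```

View pics/m5.png

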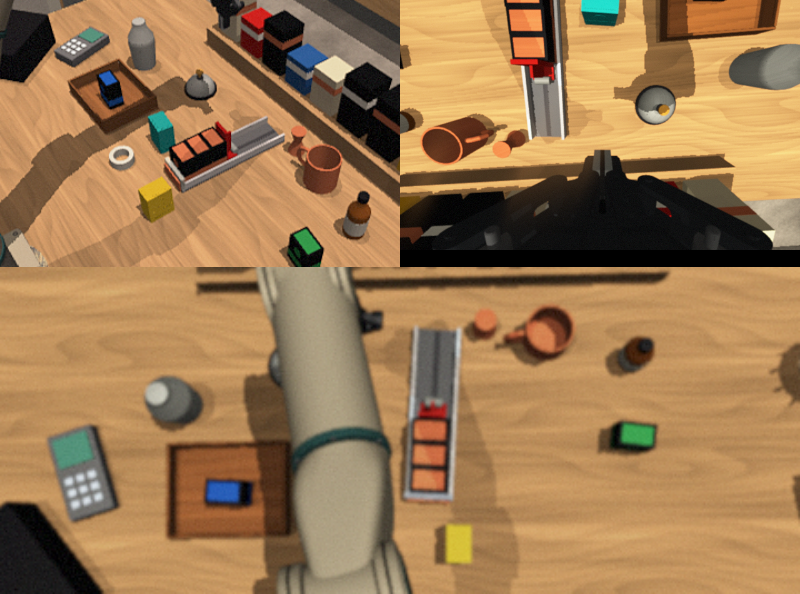

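The final views show three copper cartons upright in one row with the pusher behind, blue standing in the box, the bell button up, and the bystanders in place; the robot touches nothing. Handing in.

```bash
python3 -c "
from cell import *
print(finish_job())"
```

```text
the job is handed in; nothing more can be done
None
```

The job is handed in at about 28 s of the 210 s. The blue-banded carton is in the returns box, both copper-banded cartons from the counter are in the tray behind the one already there, and the bell has been pressed and let go.

**Last checks:**
- **Tray:** the three copper cartons sit at tray x of about 20, 60 and 100 mm, within 2.2 mm of the centreline. They are within about 0.2° of square, with the pusher behind the last one. In the views they look upright.
- **Returns box:** the blue carton stands upright inside.
- **Bell:** the plunger hit its stop at 16 N with no more travel, and the last view shows it up again. I had no direct reading of the plunger itself.
- **Bystanders:** the green carton measured within 1 mm of its start. The barware, label roll and look-alikes I only checked by eye, and they look unmoved.

**What disagreed:** the finger tips really sit about 31–33 mm behind the reported TCP when nearly or fully shut, and 45 mm when open. Because of that, my first grasp closed on top of the blue carton with about 22 N. I found the offset in the pictures, worked with it from then on, and nothing was disturbed.

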